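Store the sample canisters in the sealed dry chest

TASK

Turn the T-handle to release the dry-storage chest and swing its lid right open. Lift every canister off the stand by its bail handle and set it down upright on the floor of the chest without dropping it or tipping it over, then close the lid and turn the T-handle fully home so that the lid is drawn down tight on its gasket. Leave the bottle, the timer and the lens case where they are.

Things in the scene. Friction and masses are not known exactly. Their poses are not given: they have to be found in the camera images.
- chest: fixed grey chest, outside 160 (x) by 330 (y) mm, rim about 127 mm above the bench; inside 144 by 314 mm, floor 8 mm above the underside. Origin: centre of the underside; x points from front (pull bar) to hinge side, z up. Lid 160x330x12 mm, hinged at the rear. A keeper juts 16 mm inward mid front wall, 108 to 116 mm high. May stand left or right of the robot, the stand on the other
- lid (a joint): lid angle, rad: 0 = drawn down tight (gasket fully squeezed), about 0.02 = shut but merely resting on the gasket, 1.57 = upright, 1.75 = stop, leaning back, where it stays open. Free hinge: it falls shut below upright. Lid 0.45 kg
- lid_hinge (a point): point on the hinge line at its middle, 86 mm behind the chest's centre and 131 mm above its underside; the lid turns about the chest's y through it, front edge rising
- pull_bar (a point): middle of the lid's pull bar: round bar 10 mm thick along the chest's y, 120 mm free between its two arms, axis 38 mm in front of the lid's front edge and 204 mm from the hinge line (2 mm above it in the lid's own frame). Pinched loosely across x by a gripper that points down, it can pivot between the pads all the way from shut to open
- t_handle (a joint): T-handle angle, rad: 0 = released (T-bar along the chest's y), 1.57 = locked, at the stop (T-bar along x). Grows clockwise seen from above; starts locked, 1.3 or more. Its 36 mm pawl under the lid clears the keeper below about 0.6; turned to lock it rides the keeper's ramp to about 1.1 and pulls the lid down. Close the lid with it released. Takes under 0.5 N m; stays where left
- t_grip (a point): centre of the T-bar, on the T-handle's axis: bar 84 mm long (its own y), 14 mm wide (x), 16 mm high, centre 42 mm above the lid's top face, on a stalk 14 mm thick. The axis meets the lid 120 mm in front of the hinge line, in the middle of its width
- stand: low fixed stand, a 220 by 220 mm plate with rubber mat, top 40 mm above the bench; origin centre of the underside, on the bench. Canisters start about 100 mm apart on it, with any handle direction
- canister_1: metal sample canister: can 56 mm in diameter, 48 mm high, with a rigid bail handle above: round bar 10 mm thick along the canister's y, flat for 34 mm, axis 80 mm above the underside (27 mm clear between can and bar), posts at y = -23 and +23 mm; 85 mm overall; 0.18 to 0.35 kg. Origin: centre of the underside, z up. May be absent (None). Starts on the stand
- canister_2: metal sample canister: can 56 mm in diameter, 48 mm high, with a rigid bail handle above: round bar 10 mm thick along the canister's y, flat for 34 mm, axis 80 mm above the underside (27 mm clear between can and bar), posts at y = -23 and +23 mm; 85 mm overall; 0.18 to 0.35 kg. Origin: centre of the underside, z up. May be absent (None). Starts on the stand
- canister_3: metal sample canister: can 56 mm in diameter, 48 mm high, with a rigid bail handle above: round bar 10 mm thick along the canister's y, flat for 34 mm, axis 80 mm above the underside (27 mm clear between can and bar), posts at y = -23 and +23 mm; 85 mm overall; 0.18 to 0.35 kg. Origin: centre of the underside, z up. May be absent (None). Starts on the stand
- canister_4: metal sample canister: can 56 mm in diameter, 48 mm high, with a rigid bail handle above: round bar 10 mm thick along the canister's y, flat for 34 mm, axis 80 mm above the underside (27 mm clear between can and bar), posts at y = -23 and +23 mm; 85 mm overall; 0.18 to 0.35 kg. Origin: centre of the underside, z up. May be absent (None). Starts on the stand
- blue_cap_bottle: glass bottle with blue cap, 69 mm diameter, 120 mm high, loose bystander; origin centre of underside
- timer: bench timer, 64 by 68 by 21 mm, loose bystander; origin centre of underside
- objective_case: black round lens case with ochre lid, 39 mm diameter, 48 mm high, loose bystander; origin centre of underside
Mind the look-alikes: they are no part of the job. What is shaped like the canister_1 but pink is not meant.

How it is judged (in metres and radians):
On the way, in this order (a step that is already met when the one before it is completed fails the run):
1. T-handle turned back to released (value of joint t_handle below 0.3 rad), for 0.2 s.
2. lid swung right open, past upright (value of joint lid above 1.5 rad), for 0.2 s.
3. every canister upright on the chest floor, lid still open (value of joint lid above 1.4 rad and x of canister_1 in the frame of chest between -0.062 and 0.062 m and y of canister_1 in the frame of chest between -0.147 and 0.147 m and z of canister_1 in the frame of chest between 0.002 and 0.016 m and angle between each of canister_1, canister_2, canister_3, canister_4's own z axis and vertical below 0.12 rad and linear speed of each of canister_1, canister_2, canister_3, canister_4 below 0.03 m/s and x of canister_2 in the frame of chest between -0.062 and 0.062 m and y of canister_2 in the frame of chest between -0.147 and 0.147 m and z of canister_2 in the frame of chest between 0.002 and 0.016 m and x of canister_3 in the frame of chest between -0.062 and 0.062 m and y of canister_3 in the frame of chest between -0.147 and 0.147 m and z of canister_3 in the frame of chest between 0.002 and 0.016 m and x of canister_4 in the frame of chest between -0.062 and 0.062 m and y of canister_4 in the frame of chest between -0.147 and 0.147 m and z of canister_4 in the frame of chest between 0.002 and 0.016 m), for 0.2 s.
4. lid shut onto its gasket with the T-handle still released (value of joint lid below 0.045 rad and value of joint t_handle below 0.6 rad), for 0.2 s.
5. T-handle turned home and lid drawn tight (value of joint t_handle above 1.4 rad and value of joint lid below 0.008 rad), for 0.2 s.
At the end, for the whole second after the job is handed in: T-handle within about 10 degrees of its stop (angle over 1.4), lid angle under 0.008 rad (gasket squeezed), every canister present upright (within 0.12 rad) and at rest on the floor of the chest (all of step 5 and x of canister_1 in the frame of chest between -0.062 and 0.062 m and y of canister_1 in the frame of chest between -0.147 and 0.147 m and z of canister_1 in the frame of chest between 0.002 and 0.016 m and angle between each of canister_1, canister_2, canister_3, canister_4's own z axis and vertical below 0.12 rad and linear speed of each of canister_1, canister_2, canister_3, canister_4 below 0.03 m/s and x of canister_2 in the frame of chest between -0.062 and 0.062 m and y of canister_2 in the frame of chest between -0.147 and 0.147 m and z of canister_2 in the frame of chest between 0.002 and 0.016 m and x of canister_3 in the frame of chest between -0.062 and 0.062 m and y of canister_3 in the frame of chest between -0.147 and 0.147 m and z of canister_3 in the frame of chest between 0.002 and 0.016 m and x of canister_4 in the frame of chest between -0.062 and 0.062 m and y of canister_4 in the frame of chest between -0.147 and 0.147 m and z of canister_4 in the frame of chest between 0.002 and 0.016 m); the robot touches nothing.
It fails at once if the bottle, the timer or the lens case moved more than 3 cm (distance of any of blue_cap_bottle, timer, objective_case from where it was at the start of the episode above 0.03 m).
It fails at once if a canister tipped over (tilt over 1 rad) (angle between any of canister_1, canister_2, canister_3, canister_4's own z axis and vertical above 1 rad).
It fails at once if a canister dropped or flung (faster than 1.4 m/s, a fall of 10 cm) (linear speed of any of canister_1, canister_2, canister_3, canister_4 above 1.4 m/s).
Of canister_1, canister_2, canister_3, canister_4 only 2 to 4 are there at a start; the rules pass over those that are not, and their reading is None.
At some moment in a run one of canister_1, canister_2, canister_3, canister_4 may be knocked a few centimetres aside while the robot is not near it.
It also fails if it takes over 210 s, if anything falls off the work surface, if the arm or the gripper's body presses on something with over 40 N, if the wrist force passes 120 N, or if a joint passes its speed limit or range.

ROBOT

A 7-joint arm with a two-finger parallel gripper is mounted at the origin on a cart in front of the work surface, level with it; the furniture and walls round the work are solid. World frame = base frame: x ahead of the robot, y to its left, z up, the work surface at z = 0. Lengths are in m, angles in degrees, forces in N, time in s.
With the tool pointing down it reaches from about 0.4 to 0.925 m from the base axis. Payload 5.6 kg.
Tool frame: the origin (TCP) lies at the centre of the arm's flange, where the gripper is bolted on; the fingertips stand 173 mm ahead of it and the grasp point (between the pads) lies 155 mm ahead of it; z points along the fingers, y is the line along which they close (so a half turn about z gives the same grasp; the last joint's range is limited). The gripper opens to 85 mm and grips with 20 to 120 N. Pads are 22 mm wide; open, the fingers measure 114 mm over their backs; the gripper's body (76 mm by 85 mm) begins 54 mm behind the grasp point. The pads swing forward as they close: fully open they stand 13 mm farther back than shut.
Start: joints at [-79.698, 26.786, -0.665, 91.828, 0.344, 61.387, -3.226], TCP at [0.144, 0.634, 0.405] pointing down, gripper open.
Joint ranges: [-144.91, 144.91], [-17.63, 115.5], [-89.93, 88.59], [15.96, 139.68], [-74.01, 254.01], [8.47, 105.57], [-167.45, 167.45]. Speed limits (degrees/s): [147.25, 147.25, 180, 180, 180, 180, 180].

INTERFACE

Orientations are given as [roll, pitch, yaw] about the fixed x, y, z axes, in that order (R = Rz(yaw) Ry(pitch) Rx(roll)).
In Python, from workcell import bot, cams gives the robot as it stands. The module is installed in compiled form; this text tells all that it offers.
- The arm moves only by the tool play_rows, never from a script. Its argument "targets" is a list of rows, each a list of 4 numbers: the shift along the tool's x, y, z in m, then the turn about the tool's z in rad. In form: [[x, y, z, roll], ...]. A call has 1 to 12 rows; each row shifts and turns the commanded pose from where the row before left it, along the tool's axes as they then stand; what a row does not reach is not made up. A row lasts 1/12 s, in which the tool goes at most 41.7 mm and 7.16 degrees, less where a joint would pass 70% of its speed; a pose out of reach is approached as far as the arm can. A call with a gripper value outside its range is refused whole. "grip" is the finger opening in m, from 0 to 0.0854, set as the call begins (left out, the last holds). The fingers move at their own pace and stop on an object; "squeeze" is the grip in N (left out, the last holds). Time passes only in rows, so rows that do not move let the fingers close. It gives the time, the measured TCP pose, the force, the opening and the grip force at its end, in the units of the state.
- bot.sense(): the state, without advancing time (a new reading comes with each control period).
- cams.camera(name): name is "side" or "top"; returns the picture (400x640x3 uint8, red, green, blue); there is no depth.
- cams.calibration(name): a dict with "fx", "fy", "cx", "cy" (pixels), "D" ([k1, k2, p1, p2, k3] as OpenCV has them; the pictures are not rectified), "rvec" (rotation vector, rad) and "tvec" (3), from world to camera coordinates, as OpenCV has them. Camera axes: x right, y down, z forward; pixel columns grow to the right and rows downward; lengths in m; the calibration is good to about 2 mm. A picture is of the moment at which its call begins. calibration takes no time and is no camera call.
- bot.hand_in(): hands the job in; it is judged then, once.
Trained networks look in the newest picture that a camera, given by its name, has taken for a name from the list of things; names that differ only in an ending like _2 or _b are one class to them, and where a whole thing is asked for, a point or a joint stands for the part that bears it (a point fixed in the world has none). Each returns a list of dicts, best first, with "conf" (0 to 1); they miss things now and then, are a little off and sometimes report something else, mostly with a low value. They report only what shows in the picture. A call takes as long as a camera call. They do not tell look-alikes from the thing itself.
- cams.find_in(thing, camera): "bbox" ([left, top, right, bottom] in pixels, round what is visible of it).
- cams.cut_out(thing, camera): "pixels" (400x640 bool, what is visible of it) and "bbox" ([left, top, right, bottom] in pixels, round what is visible of it).
The state is a dict: "time_s": time; "qpos": joint angles; "qd": joint speeds; "effort": joint torques, N m; "tcp_pos": TCP position; "ee_rot": TCP orientation; "wrist_force": force on the tool from outside, world axes, zero at the start; "torque": the same for the moment, N m; "opening": finger opening in m; "finger_force": force on a finger pad.
Only numpy, scipy, OpenCV 4.12 (cv2) and the standard library are available. Lean on these libraries where they do the work, as an engineer would, in place of code of your own. Each camera call takes 0.05 s, during which the arm holds its last target. There are 200 camera calls.

## Working session

There is one attempt and no reset: what is moved stays moved. The work goes in short steps, Python scripts to look and compute and a tool call to move; the robot and the scene stay as the last step left them, time stands still between calls to the robot, and variables do not carry over. Pictures are saved under pics/ and viewed, at most 17 in all, crops included, and the job is handed in when it is done.

Besides the shell and the picture viewer there is one more tool, called after "Emit:" in YAML: its name, and indented under it one key for each argument. play_rows: Moves the arm, as the interface text tells. Its arguments: {"type":"object","properties":{"targets":{"type":"array","items":{"type":"array","items":{"type":"number"}}},"grip":{"type":"number"},"squeeze":{"type":"number"}},"required":["targets"]}

```bash
mkdir -p pics
python3 - <<'E'
from workcell import bot,cams
import cv2
print(bot.sense())
for n in("side","top"):
    im=cams.camera(n); cv2.imwrite(f"pics/{n}0.png",im[:,:,::-1]); print(n,cams.calibration(n))
    for t in("chest","stand","canister_1","t_grip","pull_bar","blue_cap_bottle","timer","objective_case"):
        print(t,[(round(d['conf'],2),[int(v) for v in d['bbox']]) for d in cams.find_in(t,n)])
E
```

```text
{'time_s': 0.0, 'qpos': array([-79.70008654,  26.83665043,  -0.66342771,  91.88043212,
         0.34548797,  61.38841699,  -3.2241841 ]), 'qd': array([-0.00506079,  0.00733875,  0.05538936, -0.12279256, -0.04912036,
       -0.10725424, -0.02306631]), 'effort': array([-1.75761596e-05, -5.32381546e+01,  2.17686914e-02, -2.51308089e+01,
        1.14609743e-02,  7.63699907e-03, -9.46724128e-06]), 'tcp_pos': array([0.14361085, 0.63368021, 0.40373423]), 'ee_rot': array([-1.79896837e+02,  9.31815641e-03,  1.67233881e+02]), 'wrist_force': array([-0.09663326, -0.30229485, -0.1217005 ]), 'torque': array([-0.01644057,  0.0010105 ,  0.02498809]), 'finger_force': 0.0, 'opening': 0.08525447894488372}
side {'fx': 502.3377723810364, 'fy': 502.3377723810364, 'cx': 315.24973624119593, 'cy': 199.74596131641448, 'D': array([0.0123587, 0.       , 0.       , 0.       , 0.       ]), 'rvec': array([ 2.05893474, -0.42606592,  0.250995  ]), 'tvec': array([-0.53490057,  0.18306842,  1.46967304])}
chest [(0.87, [241, 138, 322, 219])]
stand [(0.6, [287, 229, 382, 289])]
canister_1 [(0.96, [313, 241, 332, 273]), 
[... 426 characters left out ...]
  0.        ,  0.        ,  0.        ,  0.        ]), 'rvec': array([ 2.06653269, -2.14356354,  0.23642583]), 'tvec': array([-0.06638669,  0.58386942,  1.61373632])}
chest [(0.63, [171, 178, 278, 248]), (0.49, [285, 247, 310, 264]), (0.4, [278, 135, 306, 154])]
stand [(0.87, [322, 176, 392, 243]), (0.69, [173, 178, 274, 250])]
canister_1 [(0.68, [365, 213, 379, 235]), (0.66, [337, 184, 354, 205]), (0.6, [352, 250, 371, 275]), (0.54, [333, 214, 350, 230]), (0.48, [366, 187, 382, 203])]
t_grip []
pull_bar [(0.72, [170, 179, 276, 250])]
blue_cap_bottle [(0.89, [282, 134, 305, 154]), (0.46, [364, 214, 381, 235])]
timer [(0.71, [289, 248, 308, 265])]
objective_case [(0.52, [420, 247, 433, 262])]
```

Run:
```python
import cv2
a=cv2.imread("pics/top0.png")[120:290,150:450]; cv2.imwrite("pics/topc.png",cv2.resize(a,None,fx=2.66,fy=2.66,interpolation=cv2.INTER_CUBIC))
a=cv2.imread("pics/side0.png")[125:345,225:405]; cv2.imwrite("pics/sidec.png",cv2.resize(a,None,fx=2.7,fy=2.7,interpolation=cv2.INTER_CUBIC))
```

```text
(no output)
```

View pics/topc.png

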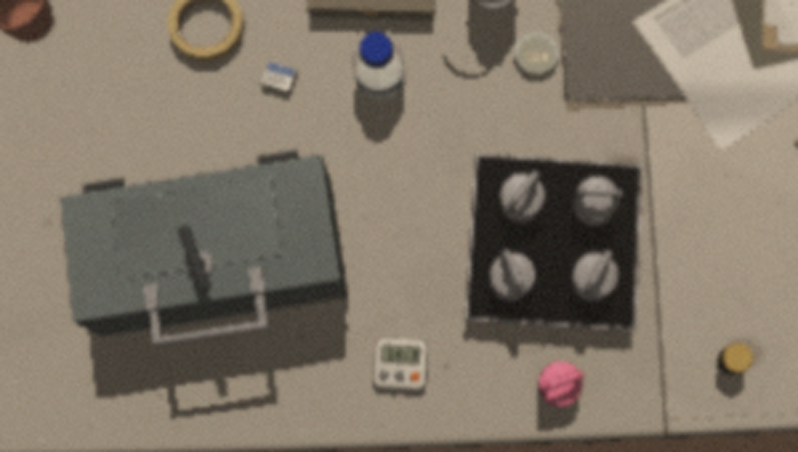

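View pics/sidec.png

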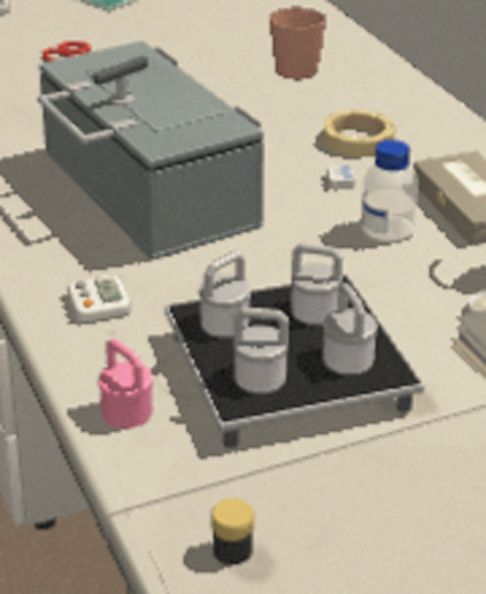

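Run:
```python
import cv2,numpy as np
a=cv2.imread("pics/top0.png")[172:247,320:395]; a=cv2.resize(a,(400,400),interpolation=cv2.INTER_CUBIC)
b=cv2.imread("pics/side0.png")[207:282,287:362]; b=cv2.resize(b,(400,400),interpolation=cv2.INTER_CUBIC)
cv2.imwrite("pics/z.png",np.hstack([a,b]))
```

```text
(no output)
```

View pics/z.png

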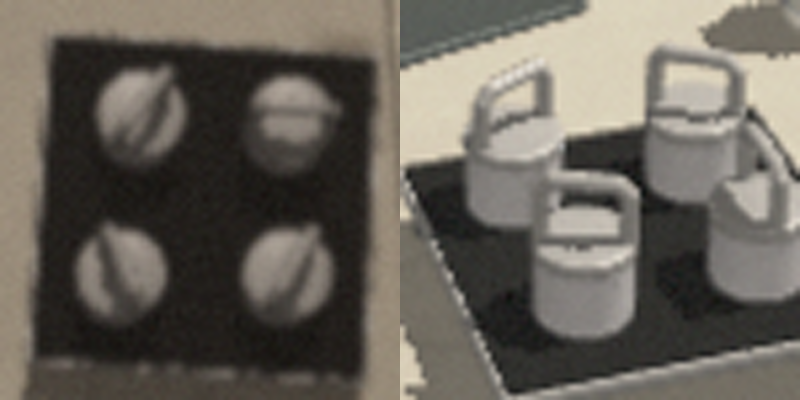

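```bash
cat > h.py <<'E'
from workcell import bot,cams
import cv2,numpy as np
from scipy.optimize import least_squares
def proj(n,P):
    c=cams.calibration(n);K=np.array([[c['fx'],0,c['cx']],[0,c['fy'],c['cy']],[0,0,1]])
    return cv2.projectPoints(np.array(P,float).reshape(-1,3),c['rvec'],c['tvec'],K,c['D'])[0][:,0]
def w(p,L):  # pose (x,y,yaw), local pts
    c,s=np.cos(p[2]),np.sin(p[2]);L=np.array(L,float)
    return np.c_[p[0]+c*L[:,0]-s*L[:,1],p[1]+s*L[:,0]+c*L[:,1],L[:,2]]
def back(n,uv,z):
    f=lambda p:(proj(n,[p[0],p[1],z])[0]-uv)
    return least_squares(f,[.6,0]).x
def fit(obs,p0): # obs list (cam,local,uv)
    f=lambda p:np.concatenate([proj(n,w(p,[l]))[0]-uv for n,l,uv in obs])
    r=least_squares(f,p0,loss='soft_l1');return r.x,r.fun.reshape(-1,2)
def rows(x,y,z,yaw=None,n=None,quiet=0):
    """rows from now to grasp point x,y,z, world, straight; prints per-row numbers"""
    s=bot.sense();d=np.array([x,y,z+.155])-s['tcp_pos'];t=np.radians(s['ee_rot'][2])
    print('delta world',d.round(4),'yaw now',s['ee_rot'][2].round(1))
    a=0 if yaw is None else -((np.radians(yaw)-t+np.pi/2)%np.pi-np.pi/2)
    print('tool total',round(d[0]*np.cos(t)+d[1]*np.sin(t),4),round(d[0]*np.sin(t)-d[1]*np.cos(t),4),round(-d[2],4),'roll',round(a,3))
E
python3 - <<'E'
from h import *
T=lambda u,v:np.array([u/2.66+150,v/2.66+120]); S=lambda u,v:np.array([u/2.7+225,v/2.7+125])
for c in('side','top'):
    q=cams.calibration(c);R=cv2.Rodrigues(q['rvec'])[0];print(c,(-R.T@q['tvec']).round(3))
zt=.141;o=[]
for l,u in(((.08,.165),(62,199)),((.08,-.165),(320,157)),((-.08,-.165),(343,285)),((-.08,.165),(77,322))):o.append(('top',(*l,zt),T(*u)))
for l,u in(((-.08,.165),(43,67)),((.08,.165),(147,43)),((.08,-.165),(260,127)),((-.08,-.165),(153,163))):o.append(('side',(*l,zt),S(*u)))
o+=[('top',(-.118,.065,.133),T(156,338)),('top',(-.118,-.065,.133),T(264,324)),('side',(-.118,.065,.133),S(43,98)),('side',(-.118,-.065,.133),S(97,137))]
o+=[('top',(-.034,0,zt+.042),T(195,263)),('side',(-.034,0,zt+.042),S(120,69))]
p,f=fit(o,[.6,.25,0]);print('chest',p.round(4),np.degrees(p[2]));print(f.round(1).tolist())
tb=[back('top',T(*u),zt+.042) for u in((184,228),(206,298))];d=tb[0]-tb[1];print('tbar',tb,np.degrees(np.arctan2(d[1],d[0])))
Z=lambda u,v:np.array([u/5.333+320,v/5.333+172]); Y=lambda u,v:np.array([u/5.333+287,v/5.333+207])
C=dict(A=[((165,72),(126,140)),((253,55),(336,64))],B=[((252,108),(340,107)),((343,133),(377,168))],C=[((107,226),(130,295)),((143,68),(83,105))],D=[((315,228),(272,300)),((234,186),(140,180))])
cc=dict(A=((142,118),(290,120)),B=((290,125),(0,0)),C=((120,275),(112,150)),D=((287,275),(185,250)))
for k,v in C.items():
    best=None
    for sw in(0,1):
        o=[]
        e=[v[1][::-1],v[1]][sw]
        for sg,a,b in((1,v[0][0],e[0]),(-1,v[0][1],e[1])):
            o+=[('top',(0,sg*.021,.122),Z(*a)),('side',(0,sg*.021,.122),Y(*b))]
        for y0 in(0,1.5,3,-1.5):
            p,f=fit(o,[.65,-.1,y0])
            if best is None or abs(f).sum()<best[2]:best=(p,f,abs(f).sum())
    p,f,_=best
    print(k,p.round(4),'bar dir deg',round(np.degrees(p[2]+np.pi/2)%180,1),f.round(1).tolist(),'can@.066',back('top',Z(*cc[k][0]),.07).round(3))
for n,b,z in(('blue_cap_bottle',(282,134,305,154),.06),('timer',(289,248,308,265),.015),('objective_case',(420,247,433,262),.024),('pink',(352,250,371,275),.03)):
    print(n,back('top',np.array([(b[0]+b[2])/2,(b[1]+b[3])/2]),z))
E
```

```text
side [ 0.016 -1.297  0.893]
top [ 0.213 -0.077  1.702]
chest [0.534  0.2131 0.1154] 6.611992571861251
[[0.0, -2.5], [1.9, -1.7], [-0.2, -2.0], [-1.2, -0.9], [-2.5, -2.7], [-1.8, -2.3], [0.7, 0.6], [-3.0, -1.5], [1.2, 0.5], [0.5, -0.1], [-1.4, 0.2], [-6.0, 0.6], [0.6, -2.5], [-0.7, -0.4]]
tbar [array([0.53501746, 0.22436438]), array([0.45020547, 0.19786636])] 17.350502479286344Traceback (most recent call last):
  File "<stdin>", line 23, in <module>
  File "h.py", line 15, in fit
    r=least_squares(f,p0,loss='soft_l1');return r.x,r.fun.reshape(-1,2)
    return func(*args, **kwargs)
    result = trf(vector_fun.fun, vector_fun.jac, x0, f0, J0, lb, ub, ftol, xtol,
                 gtol, max_nfev, x_scale, loss_function, tr_solver,
                 tr_options.copy(), verbose, callback=callback_wrapped)
    return trf_no_bounds(
        fun, jac, x0, f0, J0, ftol, xtol, gtol, max_nfev, x_scale,
        loss_function, tr_solver, tr_options, verbose, callback=callback)
    J = jac(x)
    self._update_jac()
    ~~~~~~~~~~~~~~~~^^
    self.J = self.jac_wrapped(xp_copy(self.x), f0=self.f)
    
[... 556 characters left out ...]
al - f0 for f_eval in f_evals]
                                    ^^^^^^^
    f = np.atleast_1d(self.fun(x, *self.args, **self.kwargs))
                      ~~~~~~~~^^^^^^^^^^^^^^^^^^^^^^^^^^^^^^
    return np.atleast_1d(self.fun(x))
                         ~~~~~~~~^^^
    return self.f(x, *self.args, **self.kwargs)
           ~~~~~~^^^^^^^^^^^^^^^^^^^^^^^^^^^^^^
  File "h.py", line 14, in <lambda>
    f=lambda p:np.concatenate([proj(n,w(p,[l]))[0]-uv for n,l,uv in obs])
                               ~~~~^^^^^^^^^^^^
  File "h.py", line 5, in proj
    c=cams.calibration(n);K=np.array([[c['fx'],0,c['cx']],[0,c['fy'],c['cy']],[0,0,1]])
ValueError: time passes only in moves, steps and waits
```

```bash
sed -i 's/^def proj/CAL={n:cams.calibration(n) for n in("side","top")}\ndef proj/; s/c=cams.calibration(n);K/c=CAL[n];K/' h.py
cat > m.py <<'E'
from h import *
T=lambda u,v:np.array([(u+.5)/2.66+149.5,(v+.5)/2.66+119.5]); S=lambda u,v:np.array([(u+.5)/2.7+224.5,(v+.5)/2.7+124.5])
o=[];h=.0
for l,u in(((.08,.165),(62,199)),((.08,-.165),(320,157)),((-.08,-.165),(343,285)),((-.08,.165),(77,322))):o.append(('top',(*l,0),T(*u)))
for l,u in(((-.08,.165),(43,67)),((.08,.165),(147,43)),((.08,-.165),(260,127)),((-.08,-.165),(153,163))):o.append(('side',(*l,0),S(*u)))
o+=[('top',(-.118,.065,-.008),T(156,338)),('top',(-.118,-.065,-.008),T(264,324)),('side',(-.118,-.065,-.008),S(97,137))]
o+=[('top',(-.034,0,.042),T(195,263)),('side',(-.034,0,.042),S(120,69))]
f=lambda p:np.concatenate([proj(n,w(p,[l])+[0,0,p[3]])[0]-uv for n,l,uv in o])
r=least_squares(f,[.53,.21,.1,.14],loss='soft_l1');p=r.x;print('chest',p.round(4),np.degrees(p[2]));print(r.fun.reshape(-1,2).round(1).tolist())
Z=lambda u,v:np.array([(u+.5)/5.333+319.5,(v+.5)/5.333+171.5]); Y=lambda u,v:np.array([(u+.5)/5.333+286.5,(v+.5)/5.333+206.5])
C=dict(A=[((165,72),(126,140)),((253,55),(336,64))],B=[((252,108),(340,107)),((343,133),(377,168))],C=[((107,226),(130,295)),((143,68),(83,105))],D=[((315,228),(272,300)),((234,186),(140,180))])
cc=dict(A=((142,118),(290,120)),B=((290,125),(0,0)),C=((120,275),(112,150)),D=((287,275),(185,250)))
for k,v in C.items():
    best=None
    for sw in(0,1):
        oo=[]
        e=[v[1][::-1],v[1]][sw]
        for sg,a,b in((1,v[0][0],e[0]),(-1,v[0][1],e[1])):
            oo+=[('top',(0,sg*.021,.122),Z(*a)),('side',(0,sg*.021,.122),Y(*b))]
        for y0 in(0,1.5,3,-1.5):
            p,g=fit(oo,[.65,-.1,y0])
            if best is None or abs(g).sum()<best[2]:best=(p,g,abs(g).sum())
    p,g,_=best
    print(k,p.round(4),'bar dir deg',round(np.degrees(p[2]+np.pi/2)%180,1),g.round(1).tolist(),'can@.066',back('top',Z(*cc[k][0]),.07).round(3))
for n,b,z in(('blue_cap_bottle',(282,134,305,154),.06),('timer',(289,248,308,265),.015),('objective_case',(420,247,433,262),.024),('pink',(352,250,371,275),.03)):
    print(n,back('top',np.array([(b[0]+b[2])/2,(b[1]+b[3])/2]),z))
E
python3 m.py
```

```text
chest [0.535  0.2165 0.1206 0.1352] 6.908504765334253
[[-0.3, -1.8], [1.2, -1.4], [-0.7, -2.0], [-1.3, -0.4], [-2.2, -1.3], [-1.7, -1.0], [1.0, 1.9], [-2.4, -0.1], [1.1, 0.8], [0.2, 0.0], [-5.5, 2.0], [0.2, -2.1], [-0.3, 1.1]]
A [ 0.583  -0.1881 -2.115 ] bar dir deg 148.8 [[0.4, 0.2], [-1.3, -1.4], [1.7, -1.7], [-0.1, -0.8]] can@.066 [ 0.585 -0.185]
B [ 0.576  -0.283  -0.0306] bar dir deg 88.2 [[3.6, -0.1], [-0.2, -1.5], [-0.2, 0.0], [-0.0, -0.2]] can@.066 [ 0.577 -0.279]
C [ 0.4857 -0.1665 -1.2931] bar dir deg 15.9 [[1.0, 0.1], [-0.4, -1.7], [0.9, -0.7], [-0.6, -3.8]] can@.066 [ 0.484 -0.167]
D [ 0.4801 -0.2745 -2.0871] bar dir deg 150.4 [[0.2, 0.6], [-1.9, -0.9], [2.6, -1.6], [0.3, -0.8]] can@.066 [ 0.48  -0.272]
blue_cap_bottle [ 0.77210083 -0.01082711]
timer [ 0.38363983 -0.01566028]
objective_case [ 0.37204773 -0.45344612]
pink [ 0.35381466 -0.22831119]
```

```bash
cat > ov.py <<'E'
from h import *
def overlay(n,img,box,out,size,ch,cans,lid=0.0,ft=4):
    s=size;x0,y0,x1,y1=box
    a=cv2.resize(img[y0:y1,x0:x1],None,fx=s,fy=s,interpolation=cv2.INTER_CUBIC).copy()
    def line(P,col):
        q=(proj(n,P)-[x0,y0]+.5)*s-.5
        cv2.polylines(a,[np.round(q*16).astype(int)],False,col,1,cv2.LINE_AA,4)
    if ch is not None:
        for z in(.141,.0):line(w(ch,[(.08,.165,z),(.08,-.165,z),(-.08,-.165,z),(-.08,.165,z),(.08,.165,z)]),(0,255,0))
        line(w(ch,[(-.08,.06,.133),(-.118,.06,.133),(-.118,-.06,.133),(-.08,-.06,.133)]),(0,255,255))
        line(w(ch,[(-.034,0,.141),(-.034,0,.183)]),(0,0,255))
    t=np.linspace(0,2*np.pi,30)
    for c in cans:
        zb=c[3]
        for z in(0,.048):line(w(c,np.c_[.028*np.cos(t),.028*np.sin(t),0*t+z+zb]),(0,255,0))
        line(w(c,[(0,-.023,.048+zb),(0,-.023,.08+zb),(0,.023,.08+zb),(0,.023,.048+zb)]),(0,0,255))
    return a
E
cat > o1.py <<'E'
from ov import *
import sys
ch=(.535,.2165,.1206)
cans=[(.583,-.188,-2.115,.04),(.576,-.281,-.03,.04),(.485,-.1665,-1.293,.04),(.48,-.2735,-2.087,.04)]
t=cv2.imread('pics/top0.png');s=cv2.imread('pics/side0.png')
A=overlay('top',t,(165,170,285,262),0,3.3,ch,cans);B=overlay('side',s,(238,135,338,227),0,3.3,ch,cans)
C=overlay('top',t,(320,172,395,247),0,5.2,ch,cans);D=overlay('side',s,(287,207,362,282),0,5.2,ch,cans)
o=np.zeros((600,800,3),np.uint8)
r1=np.hstack([A,B])[:300];r2=np.hstack([C,D]);
r2=cv2.resize(r2,None,fx=.76,fy=.76) if 0 else r2
o[:min(300,r1.shape[0]),:min(800,r1.shape[1])]=r1[:300,:800]
C=C[:300];D=D[:300];o[300:300+C.shape[0],:C.shape[1]]=C;o[300:300+D.shape[0],400:400+D.shape[1]]=D
cv2.imwrite('pics/ov1.png',o)
E
python3 o1.py
```

```text
(no output)
```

View pics/ov1.png

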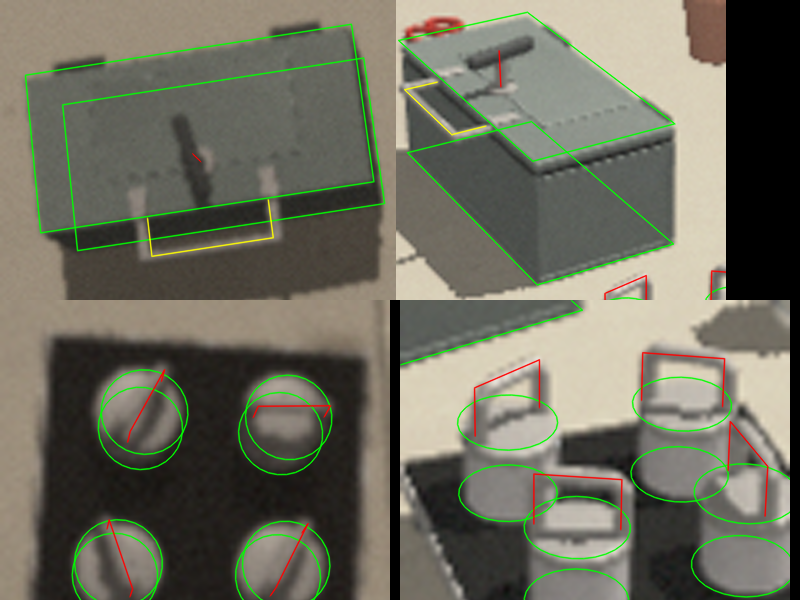

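```bash
python3 -c "
from h import *
rows(.498,.212,.26,17.4)"
```

```text
delta world [ 0.3544 -0.4219  0.0103] yaw now 167.2
tool total -0.4388 -0.3332 -0.0103 roll -0.526
```

Emit:
play_rows:
  targets:
    - [-0.022, -0.0167, 0, 0]
    - [-0.022, -0.0167, 0, 0]
    - [-0.022, -0.0167, 0, 0]
    - [-0.022, -0.0167, 0, 0]
    - [-0.022, -0.0167, 0, 0]
    - [-0.022, -0.0167, 0, 0]
    - [-0.022, -0.0167, 0, 0]
    - [-0.022, -0.0167, 0, 0]
    - [-0.022, -0.0167, 0, 0]
    - [-0.022, -0.0167, 0, 0]
  grip: 0.0854

```text
time_s: 1.73
tcp_pos: [0.322, 0.4213, 0.4049]
ee_rot: [180.0, 0.0, 167.2]
wrist_force: [0.4, 0.0, 0.4]
opening: 0.086
finger_force: 0.0
```

Emit:
play_rows:
  targets:
    - [-0.022, -0.0167, 0, 0]
    - [-0.022, -0.0167, 0, 0]
    - [-0.022, -0.0167, 0, 0]
    - [-0.022, -0.0167, 0, 0]
    - [-0.022, -0.0167, 0, 0]
    - [-0.022, -0.0167, 0, 0]
    - [-0.022, -0.0167, 0, 0]
    - [-0.022, -0.0167, 0, 0]
    - [-0.022, -0.0167, 0, 0]
    - [-0.022, -0.0167, 0, 0]

```text
time_s: 2.57
tcp_pos: [0.4997, 0.2098, 0.405]
ee_rot: [180.0, 0.0, 167.2]
wrist_force: [0.6, 0.2, 0.4]
opening: 0.0851
finger_force: 0.0
```

Emit:
play_rows:
  targets:
    - [0, 0, 0, 0.1188]
    - [0, 0, 0, 0.1188]
    - [0, 0, 0, 0.1188]
    - [0, 0, 0, 0.1188]
    - [0, 0, 0, 0.1188]
    - [0, 0, 0, 0.1188]
    - [0, 0, 0, 0.1188]
    - [0, 0, 0, 0.1188]
    - [0, 0, 0, 0.1188]
    - [0, 0, 0, 0.1188]
    - [0, 0, 0, 0.1188]

```text
time_s: 3.48
tcp_pos: [0.4989, 0.211, 0.4049]
ee_rot: [180.0, -0.0, 92.0]
wrist_force: [-0.2, 0.6, 0.0]
opening: 0.0855
finger_force: 0.0
```

Emit:
play_rows:
  targets:
    - [0, 0, 0, 0.1188]
    - [0, 0, 0, 0.1188]
    - [0, 0, 0, 0.1188]
    - [0, 0, 0, 0.1188]
    - [0, 0, 0, 0.1188]
    - [0, 0, 0, 0.1188]
    - [0, 0, 0, 0.1188]
    - [0, 0, 0, 0.1188]
    - [0, 0, 0, 0.1188]
    - [0, 0, 0, 0.1188]
    - [0, 0, 0, 0.1188]
    - [0, 0, 0, 0]

```text
time_s: 4.48
tcp_pos: [0.4989, 0.2111, 0.4047]
ee_rot: [180.0, -0.0, 17.3]
wrist_force: [-0.5, -0.3, -0.3]
opening: 0.0854
finger_force: 0.0
```

```bash
cat > look.py <<'E'
from ov import *
import sys
def both(name,tb,sb,s=4,marks=True,ch=None,cans=[]):
    out=[]
    st=bot.sense();g=np.array(st['tcp_pos']);
    for n,b in(('top',tb),('side',sb)):
        im=cams.camera(n)[:,:,::-1].copy();cv2.imwrite(f'pics/{name}_{n}.png',im)
        a=overlay(n,im,b,0,s,ch,cans)
        q=(proj(n,[g-[0,0,.173]])[0]-[b[0],b[1]]+.5)*s-.5
        cv2.drawMarker(a,tuple(int(v) for v in q),(255,0,255),0,12,1)
        out.append(a)
    h=max(a.shape[0] for a in out)
    out=[cv2.copyMakeBorder(a,0,h-a.shape[0],0,4,0) for a in out]
    cv2.imwrite(f'pics/{name}.png',np.hstack(out));print(st['tcp_pos'],st['ee_rot'],st['qpos'].round(1))
E
python3 - <<'E'
from look import *
both('l1',(165,160,285,262),(235,105,310,205),4)
E
```

```text
[0.49891001 0.21110086 0.40474549] [ 1.79992098e+02 -1.03676276e-02  1.73297175e+01] [-59.4  18.7  40.5 109.2 -14.3  57.2 -85.3]
```

View pics/l1.png

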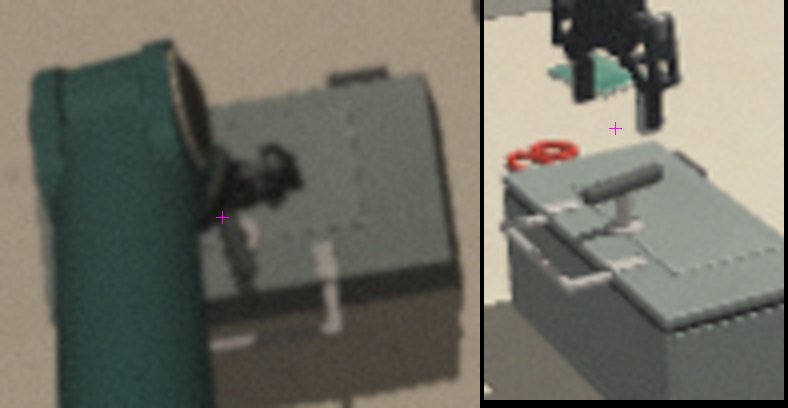

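Emit:
play_rows:
  targets:
    - [0, 0, 0.0168, 0]
    - [0, 0, 0.0168, 0]
    - [0, 0, 0.0168, 0]
    - [0, 0, 0.0168, 0]
    - [0, 0, 0, 0]

```text
time_s: 5.0
tcp_pos: [0.4978, 0.2108, 0.3348]
ee_rot: [179.9, 0.3, 17.6]
wrist_force: [0.0, -0.5, -0.6]
opening: 0.0849
finger_force: 0.0
```

Emit:
play_rows:
  targets:
    - [0, 0, 0, 0]
    - [0, 0, 0, 0]
    - [0, 0, 0, 0]
    - [0, 0, 0, 0]
    - [0, 0, 0, 0]
    - [0, 0, 0, 0]
    - [0, 0, 0, 0]
    - [0, 0, 0, 0]
  grip: 0.0
  squeeze: 30

```text
time_s: 5.67
tcp_pos: [0.4992, 0.2107, 0.3381]
ee_rot: [-180.0, -0.0, 17.5]
wrist_force: [-1.1, -1.3, 5.6]
opening: 0.0134
finger_force: 33.3
```

Emit:
play_rows:
  targets:
    - [0, 0, 0, -0.06]
    - [0, 0, 0, -0.06]
    - [0, 0, 0, -0.06]
    - [0, 0, 0, -0.06]
    - [0, 0, 0, -0.06]
    - [0, 0, 0, -0.06]
    - [0, 0, 0, -0.06]
    - [0, 0, 0, -0.06]
    - [0, 0, 0, 0]

```text
time_s: 6.42
tcp_pos: [0.4997, 0.2099, 0.3384]
ee_rot: [179.9, -0.1, 45.1]
wrist_force: [0.9, -3.2, 6.9]
opening: 0.0133
finger_force: 32.9
```

Emit:
play_rows:
  targets:
    - [0, 0, 0, -0.075]
    - [0, 0, 0, -0.075]
    - [0, 0, 0, -0.075]
    - [0, 0, 0, -0.075]
    - [0, 0, 0, -0.075]
    - [0, 0, 0, -0.075]
    - [0, 0, 0, -0.075]
    - [0, 0, 0, -0.075]
    - [0, 0, 0, -0.075]
    - [0, 0, 0, -0.075]
    - [0, 0, 0, -0.075]
    - [0, 0, 0, 0]

```text
time_s: 7.42
tcp_pos: [0.5009, 0.2093, 0.3385]
ee_rot: [179.7, 0.0, 92.3]
wrist_force: [5.8, -4.1, 3.2]
opening: 0.0135
finger_force: 32.6
```

Emit:
play_rows:
  targets:
    - [0, 0, 0, -0.05]
    - [0, 0, 0, -0.05]
    - [0, 0, 0, 0]
    - [0, 0, 0, 0]
    - [0, 0, 0, 0]

```text
time_s: 7.83
tcp_pos: [0.5011, 0.2092, 0.3386]
ee_rot: [179.7, 0.1, 97.7]
wrist_force: [6.1, -3.5, 2.3]
opening: 0.0135
finger_force: 32.6
```

Emit:
play_rows:
  targets:
    - [0, 0, 0, 0]
    - [0, 0, 0, 0]
    - [0, 0, 0, 0]
    - [0, 0, -0.02, 0]
    - [0, 0, -0.02, 0]
    - [0, 0, -0.02, 0]
    - [0, 0, -0.02, 0]
  grip: 0.03

```text
time_s: 8.42
tcp_pos: [0.4985, 0.2113, 0.418]
ee_rot: [-179.9, 0.0, 98.0]
wrist_force: [0.2, 0.2, -0.9]
opening: 0.0301
finger_force: 0.0
```

Emit:
play_rows:
  targets:
    - [0, -0.0205, 0, 0]
    - [0, -0.0205, 0, 0]
    - [0.001, -0.0205, 0, 0]
    - [0.001, -0.0205, 0, 0]
    - [0, 0, 0, 0]
    - [0, 0, 0.02, 0]
    - [0, 0, 0.02, 0]
    - [0, 0, 0, 0]

```text
time_s: 9.08
tcp_pos: [0.4162, 0.2014, 0.3747]
ee_rot: [-179.7, 0.1, 98.0]
wrist_force: [-0.3, -0.2, -1.2]
opening: 0.0301
finger_force: 0.0
```

Run:
```python
from look import *
both('l2',(165,160,285,262),(235,105,310,205),4,ch=(.537,.2146,.1206))
```

```text
[0.41624738 0.2014032  0.37468658] [-1.79701115e+02  1.43516847e-01  9.80349452e+01] [-47.   10.7  19.2 119.9  -4.5  50.4 -17.3]
```

View pics/l2.png

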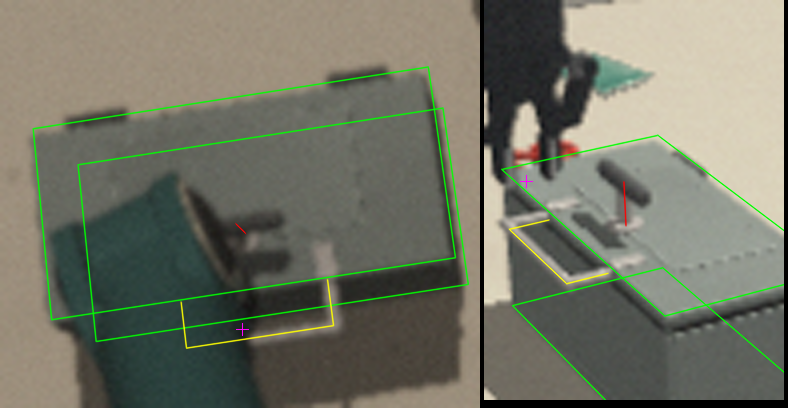

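Emit:
play_rows:
  targets:
    - [0, 0.003, 0, 0]
    - [0, 0, 0.018, 0]
    - [0, 0, 0.018, 0]
    - [0, 0, 0.018, 0]
    - [0, 0, 0.018, 0]
    - [0, 0, 0.018, 0]
    - [0, 0, 0, 0]
    - [0, 0, 0, 0]

```text
time_s: 9.85
tcp_pos: [0.421, 0.2021, 0.2878]
ee_rot: [-180.0, 0.0, 98.0]
wrist_force: [0.8, -0.9, 0.0]
opening: 0.0301
finger_force: 0.0
```

Emit:
play_rows:
  targets:
    - [0, 0, 0, 0]
    - [0, 0, 0, 0]
    - [0, 0, 0, 0]
    - [0, 0, 0, 0]
    - [0, 0, 0, 0]
    - [0, 0, 0, 0]
  grip: 0.0
  squeeze: 20

```text
time_s: 10.35
tcp_pos: [0.4189, 0.202, 0.2881]
ee_rot: [-179.8, -0.0, 98.0]
wrist_force: [-7.3, -0.3, 1.8]
opening: 0.0095
finger_force: 20.0
```

```bash
python3 -c "
import numpy as np
t=np.linspace(0,1.72,25);y=.204*(1-np.cos(t));z=-.204*np.sin(t)
r=[[0,round(a,4),round(b,4),0] for a,b in zip(np.diff(y),np.diff(z))]
print(r[:12]);print(r[12:])"
```

```text
[[0, np.float64(0.0005), np.float64(-0.0146), 0], [0, np.float64(0.0016), np.float64(-0.0145), 0], [0, np.float64(0.0026), np.float64(-0.0144), 0], [0, np.float64(0.0036), np.float64(-0.0142), 0], [0, np.float64(0.0046), np.float64(-0.0139), 0], [0, np.float64(0.0056), np.float64(-0.0135), 0], [0, np.float64(0.0066), np.float64(-0.0131), 0], [0, np.float64(0.0075), np.float64(-0.0126), 0], [0, np.float64(0.0084), np.float64(-0.012), 0], [0, np.float64(0.0092), np.float64(-0.0114), 0], [0, np.float64(0.01), np.float64(-0.0107), 0], [0, np.float64(0.0107), np.float64(-0.0099), 0]]
[[0, np.float64(0.0114), np.float64(-0.0091), 0], [0, np.float64(0.012), np.float64(-0.0083), 0], [0, np.float64(0.0126), np.float64(-0.0074), 0], [0, np.float64(0.0131), np.float64(-0.0065), 0], [0, np.float64(0.0135), np.float64(-0.0055), 0], [0, np.float64(0.0139), np.float64(-0.0046), 0], [0, np.float64(0.0142), np.float64(-0.0035), 0], [0, np.float64(0.0144), np.float64(-0.0025), 0], [0, np.float64(0.0145), np.float64(-0.0015), 0], [0, np.float64(0.0146), np.float64(-0.0004), 0], [0, np.float64(0.0146), np.float64(0.0006), 0], [0, np.float64(0.0145), np.float64(0.0017), 0]]
```

Emit:
play_rows:
  targets:
    - [0, 0.0005, -0.0146, 0]
    - [0, 0.0016, -0.0145, 0]
    - [0, 0.0026, -0.0144, 0]
    - [0, 0.0036, -0.0142, 0]
    - [0, 0.0046, -0.0139, 0]
    - [0, 0, 0, 0]

```text
time_s: 10.85
tcp_pos: [0.4332, 0.2036, 0.362]
ee_rot: [180.0, -0.1, 98.0]
wrist_force: [-3.7, -1.5, -0.6]
opening: 0.009
finger_force: 19.8
```

Emit:
play_rows:
  targets:
    - [0, 0.0056, -0.0135, 0]
    - [0, 0.0066, -0.0131, 0]
    - [0, 0.0075, -0.0126, 0]
    - [0, 0.0084, -0.012, 0]
    - [0, 0.0092, -0.0114, 0]
    - [0, 0.01, -0.0107, 0]
    - [0, 0.0107, -0.0099, 0]
    - [0, 0.0114, -0.0091, 0]
    - [0, 0.012, -0.0083, 0]
    - [0, 0, 0, 0]

```text
time_s: 11.68
tcp_pos: [0.5153, 0.2142, 0.4624]
ee_rot: [179.8, -0.0, 97.9]
wrist_force: [-5.6, -3.4, 5.7]
opening: 0.0091
finger_force: 20.3
```

Emit:
play_rows:
  targets:
    - [0, 0.0126, -0.0074, 0]
    - [0, 0.0131, -0.0065, 0]
    - [0, 0.0135, -0.0055, 0]
    - [0, 0.0139, -0.0046, 0]
    - [0, 0.0142, -0.0035, 0]
    - [0, 0.0144, -0.0025, 0]
    - [0, 0.0145, -0.0015, 0]
    - [0, 0.0146, -0.0004, 0]
    - [0, 0.0146, 0.0006, 0]
    - [0, 0.0145, 0.0017, 0]
    - [0, 0, 0, 0]
    - [0, 0, 0, 0]

```text
time_s: 12.68
tcp_pos: [0.6531, 0.2328, 0.49]
ee_rot: [179.9, 0.1, 97.9]
wrist_force: [2.0, -5.4, 2.0]
opening: 0.009
finger_force: 20.3
```

Emit:
play_rows:
  targets:
    - [0, 0, 0, 0]
    - [0, 0, 0, 0]
    - [0, 0, 0, 0]
    - [0, 0, 0, 0]
    - [0, 0, -0.015, 0]
    - [0, 0, -0.02, 0]
    - [0, 0, -0.02, 0]
    - [0, 0, -0.01, 0]
  grip: 0.04

```text
time_s: 13.35
tcp_pos: [0.6521, 0.2349, 0.5571]
ee_rot: [179.8, -0.1, 98.0]
wrist_force: [0.5, -0.7, -0.2]
opening: 0.0402
finger_force: 0.0
```

Emit:
play_rows:
  targets:
    - [-0.02, -0.02, 0, 0]
    - [-0.03, -0.02, 0, 0]
    - [-0.03, -0.02, 0, 0]
    - [-0.03, -0.02, 0, 0]
    - [-0.03, 0, 0, 0]
    - [-0.03, 0, 0, 0]
    - [-0.03, 0, 0, 0]
    - [0, 0, 0, 0]

```text
time_s: 14.02
tcp_pos: [0.6006, 0.0182, 0.5548]
ee_rot: [180.0, 0.2, 97.4]
wrist_force: [-0.8, -1.1, 0.1]
opening: 0.0399
finger_force: 0.0
```

Run:
```python
from look import *
cans=[(.585,-.188,-2.115,.04),(.578,-.281,-.03,.04),(.487,-.1665,-1.293,.04),(.482,-.2735,-2.087,.04)]
both('l3',(165,155,395,262),(238,115,368,285),2.2,ch=(.535,.2146,.1206),cans=cans)
for n in('top','side'):print([(round(d['conf'],2),[int(v) for v in d['bbox']]) for d in cams.find_in('canister_1',n)])
a=np.vstack([overlay('top',cv2.imread('pics/l3_top.png'),(320,172,395,247),0,4,None,cans)]);b=overlay('side',cv2.imread('pics/l3_side.png'),(287,207,362,282),0,4,None,cans)
c=cv2.imread('pics/l3.png')[:,:790];o=np.zeros((600,800,3),np.uint8);h=min(300,c.shape[0]);o[:h,:c.shape[1]]=c[:h];o[300:600,:300]=a;o[300:600,310:610]=b;cv2.imwrite('pics/l3v.png',o)
```

```text
[0.60059048 0.0181565  0.55477692] [179.95965829   0.18005018  97.44004246] [-26.6  16.1  27.7  89.6  -7.4  76.2   9.4]
[(0.77, [351, 252, 372, 272]), (0.66, [367, 186, 381, 205]), (0.6, [364, 213, 381, 233]), (0.58, [332, 215, 351, 229]), (0.49, [337, 186, 357, 206]), (0.45, [157, 150, 244, 191])]
[(0.94, [313, 238, 331, 271]), (0.93, [298, 215, 315, 251]), (0.88, [264, 251, 280, 285]), (0.8, [345, 230, 365, 266]), (0.71, [303, 309, 319, 332]), (0.64, [336, 215, 351, 249]), (0.47, [288, 228, 382, 292])]
```

View pics/l3v.png

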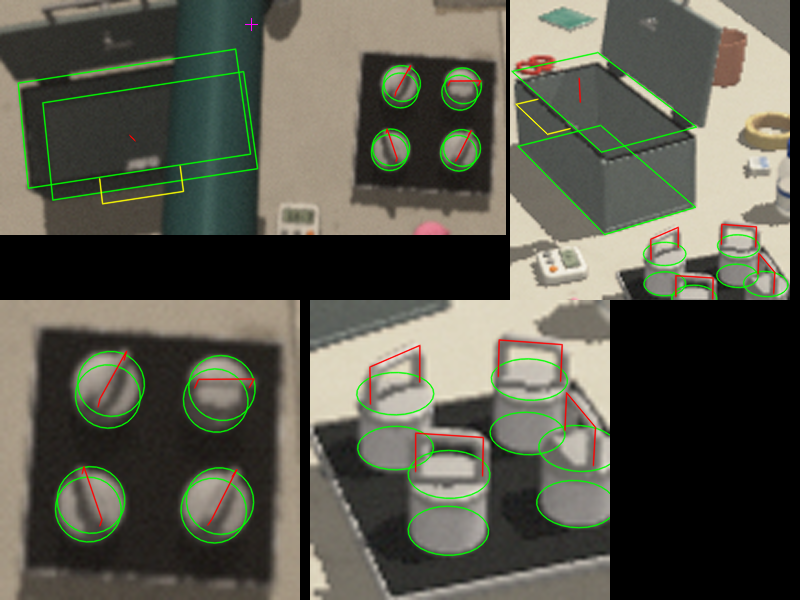

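```bash
python3 -c "
from h import *
rows(.586,-.188,.20,148.8)"
```

```text
delta world [-0.0148 -0.2147 -0.1989] yaw now 98.1
tool total -0.2105 -0.0449 0.1989 roll -0.885
```

Emit:
play_rows:
  targets:
    - [-0.0301, -0.0064, 0.012, 0]
    - [-0.0301, -0.0064, 0.012, 0]
    - [-0.0301, -0.0064, 0.012, 0]
    - [-0.0301, -0.0064, 0.012, 0]
    - [-0.0301, -0.0064, 0.012, 0]
    - [-0.0301, -0.0064, 0.012, 0]
    - [-0.0301, -0.0064, 0.012, 0]
  grip: 0.05

```text
time_s: 14.8
tcp_pos: [0.5862, -0.1889, 0.4695]
ee_rot: [180.0, -0.1, 98.2]
wrist_force: [0.4, -0.1, -0.5]
opening: 0.0497
finger_force: 0.0
```

Emit:
play_rows:
  targets:
    - [0, 0, 0.0144, -0.1106]
    - [0, 0, 0.0144, -0.1106]
    - [0, 0, 0.0144, -0.1106]
    - [0, 0, 0.0144, -0.1106]
    - [0, 0, 0.0144, -0.1106]
    - [0, 0, 0.0144, -0.1106]
    - [0, 0, 0.0144, -0.1106]
    - [0, 0, 0.0144, -0.1106]
    - [0, 0, 0, 0]
    - [0, 0, 0, 0]

```text
time_s: 15.63
tcp_pos: [0.5861, -0.1882, 0.3544]
ee_rot: [180.0, -0.1, 148.6]
wrist_force: [-0.7, 0.1, 0.6]
opening: 0.0499
finger_force: 0.0
```

Run:
```python
from look import *
cans=[(.586,-.188,-2.115,.04)]
both('l4',(320,160,395,247),(300,180,375,267),5.2,cans=cans)
rows(.586,-.188,.12,148.8)
```

```text
[ 0.58612106 -0.18820907  0.35439925] [ 1.79993138e+02 -1.10694151e-01  1.48619051e+02] [  0.5  27.   18.8 100.5 -10.4  54.3  82.2]
delta world [-0.0004  0.0009 -0.0809] yaw now 148.6
tool total 0.0009 0.0006 0.0809 roll -0.003
```

View pics/l4.png

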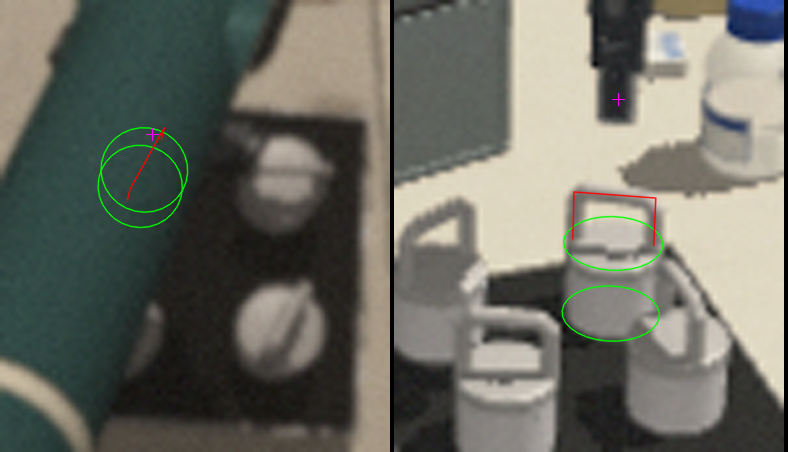

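Emit:
play_rows:
  targets:
    - [0, 0, 0.0203, 0]
    - [0, 0, 0.0203, 0]
    - [0, 0, 0.0203, 0]
    - [0, 0, 0.0203, 0]
    - [0, 0, 0, 0]

```text
time_s: 16.15
tcp_pos: [0.585, -0.1886, 0.2712]
ee_rot: [-179.9, -0.3, 148.6]
wrist_force: [-2.2, 0.5, -1.1]
opening: 0.0501
finger_force: 0.0
```

Emit:
play_rows:
  targets:
    - [0, 0, 0, 0]
    - [0, 0, 0, 0]
    - [0, 0, 0, 0]
    - [0, 0, 0, 0]
    - [0, 0, 0, 0]
    - [0, 0, 0, 0]
    - [0, 0, 0, 0]
  grip: 0.0
  squeeze: 60

```text
time_s: 16.73
tcp_pos: [0.5864, -0.1895, 0.2758]
ee_rot: [179.9, 0.1, 148.7]
wrist_force: [-1.3, 1.1, 6.8]
opening: 0.0075
finger_force: 58.6
```

Emit:
play_rows:
  targets:
    - [0, 0, -0.01, 0]
    - [0, 0, -0.02, 0]
    - [0, 0, -0.025, 0]
    - [0, 0, -0.025, 0]
    - [0, 0, -0.025, 0]
    - [0, 0, -0.025, 0]
    - [0, 0, -0.025, 0]
    - [0, 0, -0.015, 0]
    - [0, 0, 0, 0]

```text
time_s: 17.48
tcp_pos: [0.5862, -0.1903, 0.4486]
ee_rot: [179.9, 0.4, 148.6]
wrist_force: [0.8, -0.0, -2.1]
opening: 0.008
finger_force: 58.8
```

```bash
cat >> h.py <<'E'
CH=[.535,.2146,.1206]
def slot(sx,sy,z,yaw=97):
    p=w(CH,[(sx,sy,0)])[0];print(p[:2].round(4));rows(p[0],p[1],z,yaw)
E
python3 -c "
from h import *
slot(.0,-.11,.27)"
```

```text
[0.5482 0.1054]
delta world [-0.038   0.2957 -0.0236] yaw now 148.6
tool total 0.1862 0.2327 0.0236 roll 0.901
```

Emit:
play_rows:
  targets:
    - [0.008, 0.01, 0, 0]
    - [0.0162, 0.0203, 0, 0]
    - [0.0162, 0.0203, 0, 0]
    - [0.0162, 0.0203, 0, 0]
    - [0.0162, 0.0203, 0, 0]
    - [0.0162, 0.0203, 0, 0]
    - [0.0162, 0.0203, 0, 0]
    - [0.0162, 0.0203, 0, 0]
    - [0.0162, 0.0203, 0, 0]
    - [0.0162, 0.0203, 0, 0]
    - [0.0162, 0.0203, 0, 0]
    - [0.0162, 0.0203, 0, 0]

```text
time_s: 18.48
tcp_pos: [0.5465, 0.1086, 0.4419]
ee_rot: [-179.9, -0.2, 148.7]
wrist_force: [0.6, 0.6, -3.2]
opening: 0.0077
finger_force: 58.7
```

Emit:
play_rows:
  targets:
    - [0, 0, 0, 0.082]
    - [0, 0, 0, 0.082]
    - [0, 0, 0, 0.082]
    - [0, 0, 0, 0.082]
    - [0, 0, 0, 0.082]
    - [0, 0, 0, 0.082]
    - [0, 0, 0, 0.082]
    - [0, 0, 0, 0.082]
    - [0, 0, 0, 0.082]
    - [0, 0, 0, 0.082]
    - [0, 0, 0, 0.082]
    - [0, 0, 0, 0]

```text
time_s: 19.48
tcp_pos: [0.5469, 0.1074, 0.442]
ee_rot: [-179.8, 0.0, 96.9]
wrist_force: [0.5, 0.1, -3.2]
opening: 0.0079
finger_force: 58.8
```

Run:
```python
from look import *
both('l5',(170,135,290,262),(240,95,330,222),3.3,ch=CH)
slot(0,-.11,.091)
```

```text
[0.54691206 0.10738317 0.44196809] [-1.79785703e+02  2.85437446e-02  9.69280741e+01] [-31.7  15.8  20.8 103.8  -6.3  61.7  -1.7]
[0.5482 0.1054]
delta world [ 0.001  -0.0018 -0.1965] yaw now 97.2
tool total -0.0019 0.0008 0.1965 roll 0.003
```

View pics/l5.png

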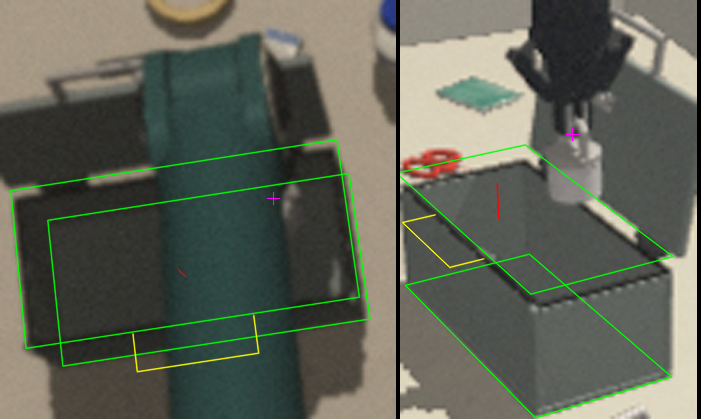

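Emit:
play_rows:
  targets:
    - [-0.002, 0, 0.015, 0]
    - [0, 0, 0.02, 0]
    - [0, 0, 0.02, 0]
    - [0, 0, 0.02, 0]
    - [0, 0, 0.02, 0]
    - [0, 0, 0.02, 0]
    - [0, 0, 0.02, 0]
    - [0, 0, 0.02, 0]
    - [0, 0, 0.015, 0]
    - [0, 0, 0.01, 0]
    - [0, 0, 0, 0]

```text
time_s: 20.5
tcp_pos: [0.5472, 0.1046, 0.2615]
ee_rot: [-179.7, 0.0, 97.1]
wrist_force: [-0.8, 0.2, -1.8]
opening: 0.0079
finger_force: 58.7
```

Emit:
play_rows:
  targets:
    - [0, 0, 0.004, 0]
    - [0, 0, 0.004, 0]
    - [0, 0, 0.004, 0]
    - [0, 0, 0.003, 0]
    - [0, 0, 0, 0]
    - [0, 0, 0, 0]

```text
time_s: 21.0
tcp_pos: [0.5483, 0.1046, 0.249]
ee_rot: [180.0, -0.0, 97.0]
wrist_force: [0.3, 0.0, -1.2]
opening: 0.0079
finger_force: 58.8
```

Emit:
play_rows:
  targets:
    - [0, 0, 0.002, 0]
    - [0, 0, 0.002, 0]
    - [0, 0, 0.0015, 0]
    - [0, 0, 0, 0]
    - [0, 0, 0, 0]

```text
time_s: 21.42
tcp_pos: [0.5489, 0.1047, 0.244]
ee_rot: [179.9, -0.0, 97.0]
wrist_force: [0.2, 0.6, 2.1]
opening: 0.0079
finger_force: 59.2
```

Emit:
play_rows:
  targets:
    - [0, 0, 0, 0]
    - [0, 0, 0, 0]
    - [0, 0, 0, 0]
    - [0, 0, -0.01, 0]
    - [0, 0, -0.03, 0]
    - [0, 0, -0.03, 0]
    - [0, 0, -0.03, 0]
    - [0, 0, -0.03, 0]
    - [0, 0, -0.03, 0]
    - [0, 0, -0.02, 0]
  grip: 0.035

```text
time_s: 22.25
tcp_pos: [0.5484, 0.1042, 0.4272]
ee_rot: [179.8, -0.0, 97.0]
wrist_force: [0.6, 1.2, -0.0]
opening: 0.035
finger_force: 0.0
```

```bash
cat > chk.py <<'E'
from look import *
def chk(name,cans):
    a=cams.camera('top')[:,:,::-1].copy();b=cams.camera('side')[:,:,::-1].copy()
    cv2.imwrite(f'pics/{name}_t.png',a);cv2.imwrite(f'pics/{name}_s.png',b)
    cv2.imwrite(f'pics/{name}.png',np.hstack([overlay('top',a,(320,172,395,247),0,5.3,None,cans),overlay('side',b,(287,207,362,282),0,5.3,None,cans)]))
    for n in('top','side'):print([(round(d['conf'],2),[int(v) for v in d['bbox']]) for d in cams.find_in('canister_1',n)])
def diff(n,a,b,box):
    x0,y0,x1,y1=box;A=cv2.imread(a)[y0:y1,x0:x1].astype(int);B=cv2.imread(b)[y0:y1,x0:x1].astype(int)
    m=abs(A-B).sum(2)>90;ys,xs=np.where(m);print(n,m.sum(),(xs.min()+x0,ys.min()+y0,xs.max()+x0,ys.max()+y0) if m.sum() else '')
E
python3 - <<'E'
from chk import *
cans=[(.579,-.281,-.03,.04),(.488,-.167,-1.293,.04),(.483,-.2735,-2.087,.04)]
chk('c1',cans)
diff('top','pics/l3_top.png','pics/c1_t.png',(320,172,395,247));diff('side','pics/l3_side.png','pics/c1_s.png',(287,207,382,292))
rows(.488,-.167,.20,15.9)
E
```

```text
[(0.73, [256, 200, 274, 222]), (0.66, [365, 215, 382, 232]), (0.59, [367, 186, 379, 206]), (0.58, [334, 215, 351, 231]), (0.55, [354, 255, 370, 274])]
[(0.94, [348, 229, 365, 261]), (0.83, [300, 216, 316, 250]), (0.8, [264, 251, 282, 286]), (0.61, [312, 238, 332, 272])]
top 246 (np.int64(338), np.int64(184), np.int64(354), np.int64(202))
side 371 (np.int64(333), np.int64(215), np.int64(351), np.int64(244))
delta world [-0.06   -0.2714 -0.0691] yaw now 97.0
tool total -0.2621 -0.0926 0.0691 roll 1.415
```

Emit:
play_rows:
  targets:
    - [-0.0291, -0.0103, 0, 0]
    - [-0.0291, -0.0103, 0, 0]
    - [-0.0291, -0.0103, 0, 0]
    - [-0.0291, -0.0103, 0, 0]
    - [-0.0291, -0.0103, 0, 0]
    - [-0.0291, -0.0103, 0, 0]
    - [-0.0291, -0.0103, 0, 0]
    - [-0.0291, -0.0103, 0, 0]
    - [-0.0291, -0.0103, 0, 0]
  grip: 0.05

```text
time_s: 23.2
tcp_pos: [0.4871, -0.1679, 0.422]
ee_rot: [-179.8, -0.0, 97.0]
wrist_force: [0.7, -0.6, -0.9]
opening: 0.0503
finger_force: 0.0
```

Emit:
play_rows:
  targets:
    - [0, 0, 0.0058, 0.1179]
    - [0, 0, 0.0058, 0.1179]
    - [0, 0, 0.0058, 0.1179]
    - [0, 0, 0.0058, 0.1179]
    - [0, 0, 0.0058, 0.1179]
    - [0, 0, 0.0058, 0.1179]
    - [0, 0, 0.0058, 0.1179]
    - [0, 0, 0.0058, 0.1179]
    - [0, 0, 0.0058, 0.1179]
    - [0, 0, 0.0058, 0.1179]
    - [0, 0, 0.0058, 0.1179]
    - [0, 0, 0.0058, 0.1179]

```text
time_s: 24.2
tcp_pos: [0.4875, -0.1665, 0.3522]
ee_rot: [-179.9, 0.2, 15.6]
wrist_force: [0.3, -0.6, -0.3]
opening: 0.05
finger_force: 0.0
```

Run:
```python
from look import *
both('l6',(320,160,395,247),(285,165,360,262),5.2,cans=[(.488,-.167,-1.293,.04)])
rows(.488,-.167,.12,15.9)
```

```text
[ 0.48746763 -0.16645389  0.35221739] [-1.79948721e+02  1.65844133e-01  1.55911757e+01] [-20.2  21.   43.3 115.5 -18.5  50.6 -41.2]
delta world [ 0.0007 -0.0008 -0.0768] yaw now 15.9
tool total 0.0004 0.001 0.0768 roll 0.0
```

View pics/l6.png

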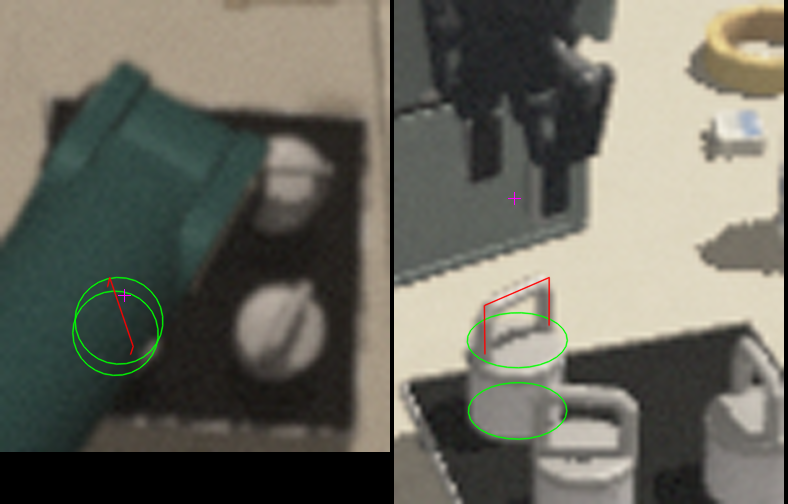

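Emit:
play_rows:
  targets:
    - [0, 0, 0.0195, 0]
    - [0, 0, 0.0195, 0]
    - [0, 0, 0.0195, 0]
    - [0, 0, 0.0195, 0]
    - [0, 0, 0, 0]

```text
time_s: 24.72
tcp_pos: [0.4866, -0.1659, 0.2725]
ee_rot: [-179.8, 0.4, 16.1]
wrist_force: [0.3, 0.8, -0.3]
opening: 0.0501
finger_force: 0.0
```

Emit:
play_rows:
  targets:
    - [0, 0, 0, 0]
    - [0, 0, 0, 0]
    - [0, 0, 0, 0]
    - [0, 0, 0, 0]
    - [0, 0, 0, 0]
    - [0, 0, 0, 0]
    - [0, 0, 0, 0]
  grip: 0.0
  squeeze: 60

```text
time_s: 25.3
tcp_pos: [0.4888, -0.1668, 0.277]
ee_rot: [180.0, -0.1, 16.0]
wrist_force: [-1.0, 0.5, 7.0]
opening: 0.0076
finger_force: 58.8
```

Emit:
play_rows:
  targets:
    - [0, 0, -0.01, 0]
    - [0, 0, -0.02, 0]
    - [0, 0, -0.025, 0]
    - [0, 0, -0.025, 0]
    - [0, 0, -0.025, 0]
    - [0, 0, -0.025, 0]
    - [0, 0, -0.025, 0]
    - [0, 0, -0.015, 0]
    - [0, 0, 0, 0]

```text
time_s: 26.05
tcp_pos: [0.4884, -0.1675, 0.4491]
ee_rot: [179.9, -0.3, 15.9]
wrist_force: [0.8, -0.4, -3.5]
opening: 0.008
finger_force: 58.9
```

```bash
python3 -c "
from h import *
slot(.0,-.037,.27)"
```

```text
[0.5395 0.1779]
delta world [ 0.051   0.3453 -0.0241] yaw now 15.9
tool total 0.1438 -0.3181 0.0241 roll -1.415
```

Emit:
play_rows:
  targets:
    - [0.006, -0.0131, 0, 0]
    - [0.0125, -0.0277, 0, 0]
    - [0.0125, -0.0277, 0, 0]
    - [0.0125, -0.0277, 0, 0]
    - [0.0125, -0.0277, 0, 0]
    - [0.0125, -0.0277, 0, 0]
    - [0.0125, -0.0277, 0, 0]
    - [0.0125, -0.0277, 0, 0]
    - [0.0125, -0.0277, 0, 0]
    - [0.0125, -0.0277, 0, 0]
    - [0.0125, -0.0277, 0, 0]
    - [0.0125, -0.0277, 0, 0]

```text
time_s: 27.05
tcp_pos: [0.5383, 0.1796, 0.4443]
ee_rot: [180.0, 0.2, 15.9]
wrist_force: [1.3, -0.9, -3.0]
opening: 0.0077
finger_force: 58.8
```

Emit:
play_rows:
  targets:
    - [0, 0, 0, -0.118]
    - [0, 0, 0, -0.118]
    - [0, 0, 0, -0.118]
    - [0, 0, 0, -0.118]
    - [0, 0, 0, -0.118]
    - [0, 0, 0, -0.118]
    - [0, 0, 0, -0.118]
    - [0, 0, 0, -0.118]
    - [0, 0, 0, -0.118]
    - [0, 0, 0, -0.118]
    - [0, 0, 0, -0.118]
    - [0, 0, 0, -0.118]

```text
time_s: 28.05
tcp_pos: [0.5383, 0.178, 0.4441]
ee_rot: [-179.8, 0.1, 97.4]
wrist_force: [-0.8, -0.5, -3.4]
opening: 0.0077
finger_force: 58.8
```

Emit:
play_rows:
  targets:
    - [0, 0, 0, 0]
    - [0, 0, 0, 0]
    - [0, 0, 0, 0]

```text
time_s: 28.3
tcp_pos: [0.5387, 0.1781, 0.445]
ee_rot: [-179.9, 0.0, 96.9]
wrist_force: [-0.1, 0.5, -2.9]
opening: 0.0074
finger_force: 58.8
```

```bash
python3 -c "
from h import *
slot(.0,-.037,.0895)"
```

```text
[0.5395 0.1779]
delta world [ 8.000e-04 -2.000e-04 -2.005e-01] yaw now 96.9
tool total -0.0003 0.0007 0.2005 roll -0.002
```

Emit:
play_rows:
  targets:
    - [0, 0, 0.015, 0]
    - [0, 0, 0.021, 0]
    - [0, 0, 0.021, 0]
    - [0, 0, 0.021, 0]
    - [0, 0, 0.021, 0]
    - [0, 0, 0.021, 0]
    - [0, 0, 0.021, 0]
    - [0, 0, 0.02, 0]
    - [0, 0, 0.015, 0]
    - [0, 0, 0.01, 0]
    - [0, 0, 0, 0]

```text
time_s: 29.22
tcp_pos: [0.5381, 0.1781, 0.2575]
ee_rot: [-179.8, 0.1, 97.0]
wrist_force: [-0.5, -0.9, -2.4]
opening: 0.0078
finger_force: 58.7
```

Emit:
play_rows:
  targets:
    - [0, 0, 0.004, 0]
    - [0, 0, 0.004, 0]
    - [0, 0, 0.003, 0]
    - [0, 0, 0.0015, 0]
    - [0, 0, 0.0015, 0]
    - [0, 0, 0, 0]
    - [0, 0, 0, 0]

```text
time_s: 29.8
tcp_pos: [0.539, 0.1783, 0.246]
ee_rot: [180.0, -0.0, 97.1]
wrist_force: [-0.7, -0.1, -2.9]
opening: 0.0082
finger_force: 58.8
```

Emit:
play_rows:
  targets:
    - [0, 0, 0.0015, 0]
    - [0, 0, 0.001, 0]
    - [0, 0, 0, 0]
    - [0, 0, 0, 0]

```text
time_s: 30.13
tcp_pos: [0.5395, 0.1783, 0.2451]
ee_rot: [179.9, -0.1, 97.1]
wrist_force: [-2.5, -0.2, 9.5]
opening: 0.008
finger_force: 60.2
```

Contact. Release, lift, and check the remaining two.

Emit:
play_rows:
  targets:
    - [0, 0, 0, 0]
    - [0, 0, 0, 0]
    - [0, 0, 0, 0]
    - [0, 0, -0.01, 0]
    - [0, 0, -0.03, 0]
    - [0, 0, -0.03, 0]
    - [0, 0, -0.03, 0]
    - [0, 0, -0.03, 0]
    - [0, 0, -0.03, 0]
    - [0, 0, -0.02, 0]
  grip: 0.035

```text
time_s: 30.97
tcp_pos: [0.5392, 0.1781, 0.4271]
ee_rot: [179.8, -0.1, 97.0]
wrist_force: [0.4, -0.5, -0.0]
opening: 0.0347
finger_force: 0.0
```

Run:
```python
from chk import *
chk('c2',[])
diff('top','pics/l3_top.png','pics/c2_t.png',(320,172,395,247));diff('side','pics/l3_side.png','pics/c2_s.png',(287,207,382,292))
diff('topR','pics/l3_top.png','pics/c2_t.png',(357,172,395,247));diff('sideB','pics/l3_side.png','pics/c2_s.png',(345,228,382,292));diff('sideD','pics/l3_side.png','pics/c2_s.png',(318,237,345,292))
rows(.579,-.282,.20,88.2)
```

```text
[(0.72, [369, 187, 381, 205]), (0.65, [231, 204, 252, 219]), (0.58, [362, 211, 380, 234]), (0.52, [252, 201, 270, 221]), (0.46, [352, 254, 373, 273])]
[(0.97, [342, 229, 362, 263]), (0.91, [265, 252, 279, 286]), (0.6, [311, 236, 331, 270]), (0.57, [281, 173, 288, 189])]
top 491 (np.int64(334), np.int64(184), np.int64(354), np.int64(231))
side 740 (np.int64(289), np.int64(216), np.int64(351), np.int64(251))
topR 0 
sideB 72 (np.int64(345), np.int64(228), np.int64(351), np.int64(242))
sideD 87 (np.int64(333), np.int64(237), np.int64(344), np.int64(244))
delta world [ 0.0403 -0.4602 -0.069 ] yaw now 97.1
tool total -0.4617 -0.0167 0.069 roll 0.155
```

Emit:
play_rows:
  targets:
    - [-0.035, -0.0013, 0, 0]
    - [-0.0388, -0.0014, 0, 0]
    - [-0.0388, -0.0014, 0, 0]
    - [-0.0388, -0.0014, 0, 0]
    - [-0.0388, -0.0014, 0, 0]
    - [-0.0388, -0.0014, 0, 0]
    - [-0.0388, -0.0014, 0, 0]
    - [-0.0388, -0.0014, 0, 0]
    - [-0.0388, -0.0014, 0, 0]
    - [-0.0388, -0.0014, 0, 0]
    - [-0.0388, -0.0014, 0, 0]
    - [-0.0388, -0.0014, 0, 0]
  grip: 0.05

```text
time_s: 32.17
tcp_pos: [0.5787, -0.2836, 0.4215]
ee_rot: [-179.8, -0.1, 97.1]
wrist_force: [0.3, -0.4, -0.3]
opening: 0.0501
finger_force: 0.0
```

Emit:
play_rows:
  targets:
    - [0, 0, 0.023, 0.0775]
    - [0, 0, 0.023, 0.0775]
    - [0, 0, 0.023, 0]
    - [0, 0, 0, 0]

```text
time_s: 32.5
tcp_pos: [0.5773, -0.281, 0.3478]
ee_rot: [-179.4, -0.2, 88.1]
wrist_force: [-0.1, 1.3, -0.6]
opening: 0.0496
finger_force: 0.0
```

Run:
```python
from look import *
print(back('top',np.array([375.1,192.2]),.12), back('top',np.array([371,223.]),.12))
cans=[(.579,-.281,-.03,.04),(.483,-.2735,-2.087,.04)]
both('l7',(320,160,395,247),(300,180,375,280),5.2,cans=cans)
a=cv2.imread('pics/l7.png')[:,395:];b=overlay('top',cv2.imread('pics/c2_t.png'),(320,160,395,247),0,5.2,None,cans)
h=min(a.shape[0],b.shape[0]);cv2.imwrite('pics/l7v.png',np.hstack([b[:h],a[:h]]))
rows(.579,-.281,.12,88.2)
```

```text
[ 0.57506325 -0.27758637] [ 0.47296672 -0.25793407]
[ 0.57733    -0.28097547  0.34778052] [-179.36856825   -0.20029028   88.14919875] [  0.4  31.9  31.4  97.2 -19.1  57.   36.9]
delta world [ 0.0002  0.0008 -0.0778] yaw now 88.2
tool total 0.0008 0.0002 0.0778 roll 0.0
```

View pics/l7v.png

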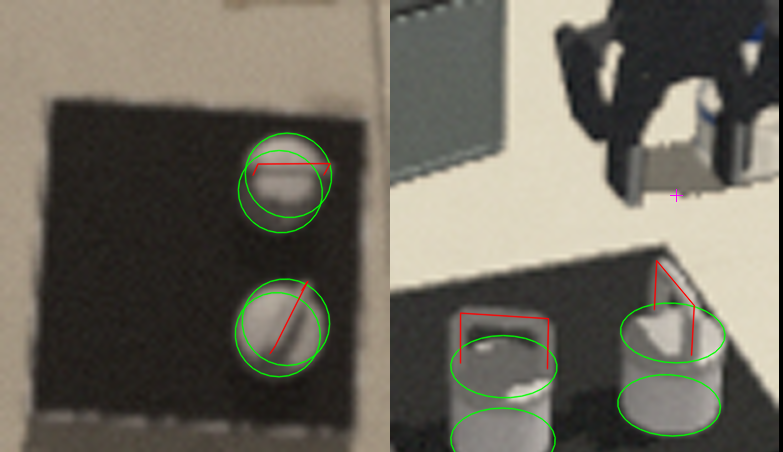

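Emit:
play_rows:
  targets:
    - [0, 0, 0.0193, 0]
    - [0, 0, 0.0193, 0]
    - [0, 0, 0.0193, 0]
    - [0, 0, 0.0193, 0]
    - [0, 0, 0, 0]

```text
time_s: 33.02
tcp_pos: [0.5786, -0.2812, 0.275]
ee_rot: [-179.8, -0.1, 88.2]
wrist_force: [-1.0, 1.0, -0.7]
opening: 0.0498
finger_force: 0.0
```

Emit:
play_rows:
  targets:
    - [0, 0, 0, 0]
    - [0, 0, 0, 0]
    - [0, 0, 0, 0]
    - [0, 0, 0, 0]
    - [0, 0, 0, 0]
    - [0, 0, 0, 0]
    - [0, 0, 0, 0]
  grip: 0.0
  squeeze: 60

```text
time_s: 33.6
tcp_pos: [0.5794, -0.283, 0.279]
ee_rot: [179.8, 0.1, 88.2]
wrist_force: [-1.0, -0.8, 7.5]
opening: 0.0078
finger_force: 58.7
```

Emit:
play_rows:
  targets:
    - [0, 0, -0.01, 0]
    - [0, 0, -0.02, 0]
    - [0, 0, -0.025, 0]
    - [0, 0, -0.025, 0]
    - [0, 0, -0.025, 0]
    - [0, 0, -0.025, 0]
    - [0, 0, -0.025, 0]
    - [0, 0, -0.015, 0]
    - [0, 0, 0, 0]

```text
time_s: 34.35
tcp_pos: [0.5794, -0.2824, 0.4511]
ee_rot: [179.7, 0.1, 88.2]
wrist_force: [0.3, -0.5, -2.2]
opening: 0.008
finger_force: 59.0
```

```bash
python3 -c "
from h import *
slot(.0,.037,.29)"
```

```text
[0.5305 0.2513]
delta world [-0.0489  0.5338 -0.0061] yaw now 88.2
tool total 0.532 -0.0657 0.0061 roll -0.154
```

Emit:
play_rows:
  targets:
    - [0.015, -0.0018, 0, 0]
    - [0.0296, -0.0037, 0, 0]
    - [0.0296, -0.0037, 0, 0]
    - [0.0296, -0.0037, 0, 0]
    - [0.0296, -0.0037, 0, 0]
    - [0.0296, -0.0037, 0, 0]
    - [0.0296, -0.0037, 0, 0]
    - [0.0296, -0.0037, 0, 0]
    - [0.0296, -0.0037, 0, 0]
    - [0.0296, -0.0037, 0, 0]

```text
time_s: 35.18
tcp_pos: [0.5519, 0.002, 0.4457]
ee_rot: [-179.8, 0.0, 88.2]
wrist_force: [0.0, -0.5, -3.1]
opening: 0.0077
finger_force: 58.9
```

Emit:
play_rows:
  targets:
    - [0.0296, -0.0037, 0, 0]
    - [0.0296, -0.0037, 0, 0]
    - [0.0296, -0.0037, 0, 0]
    - [0.0296, -0.0037, 0, 0]
    - [0.0296, -0.0037, 0, 0]
    - [0.0296, -0.0037, 0, 0]
    - [0.0296, -0.0037, 0, 0]
    - [0.0296, -0.0037, 0, 0]
    - [0.014, -0.0018, 0, -0.077]
    - [0, 0, 0, -0.077]
    - [0, 0, 0, 0]
    - [0, 0, 0, 0]

```text
time_s: 36.18
tcp_pos: [0.5292, 0.2515, 0.4459]
ee_rot: [-179.9, 0.1, 96.9]
wrist_force: [-0.6, 0.6, -2.6]
opening: 0.0075
finger_force: 58.9
```

```bash
python3 -c "
from h import *
slot(.0,.037,.092)"
```

```text
[0.5305 0.2513]
delta world [ 0.0014 -0.0002 -0.1989] yaw now 96.9
tool total -0.0004 0.0014 0.1989 roll -0.002
```

Emit:
play_rows:
  targets:
    - [0, 0.0013, 0.015, 0]
    - [0, 0, 0.021, 0]
    - [0, 0, 0.021, 0]
    - [0, 0, 0.021, 0]
    - [0, 0, 0.021, 0]
    - [0, 0, 0.021, 0]
    - [0, 0, 0.021, 0]
    - [0, 0, 0.02, 0]
    - [0, 0, 0.015, 0]
    - [0, 0, 0.01, 0]
    - [0, 0, 0, 0]

```text
time_s: 37.1
tcp_pos: [0.5301, 0.2509, 0.2588]
ee_rot: [-179.8, 0.1, 96.9]
wrist_force: [0.4, -0.0, -4.2]
opening: 0.0076
finger_force: 58.8
```

Emit:
play_rows:
  targets:
    - [0, 0, 0.004, 0]
    - [0, 0, 0.003, 0]
    - [0, 0, 0.003, 0]
    - [0, 0, 0.0015, 0]
    - [0, 0, 0, 0]
    - [0, 0, 0, 0]

```text
time_s: 37.6
tcp_pos: [0.5309, 0.2522, 0.2499]
ee_rot: [180.0, -0.0, 97.0]
wrist_force: [0.3, -0.3, -4.3]
opening: 0.008
finger_force: 58.9
```

Emit:
play_rows:
  targets:
    - [0, 0, 0.0015, 0]
    - [0, 0, 0.0015, 0]
    - [0, 0, 0.001, 0]
    - [0, 0, 0, 0]
    - [0, 0, 0, 0]

```text
time_s: 38.02
tcp_pos: [0.531, 0.2522, 0.2471]
ee_rot: [180.0, -0.1, 97.0]
wrist_force: [-3.7, -1.2, 7.2]
opening: 0.0077
finger_force: 60.1
```

Emit:
play_rows:
  targets:
    - [0, 0, 0, 0]
    - [0, 0, 0, 0]
    - [0, 0, 0, 0]
    - [0, 0, -0.01, 0]
    - [0, 0, -0.03, 0]
    - [0, 0, -0.03, 0]
    - [0, 0, -0.03, 0]
    - [0, 0, -0.03, 0]
    - [0, 0, -0.03, 0]
    - [0, 0, -0.02, 0]
  grip: 0.035

```text
time_s: 38.85
tcp_pos: [0.5312, 0.252, 0.4296]
ee_rot: [179.8, -0.1, 97.0]
wrist_force: [0.4, 0.3, 0.1]
opening: 0.0351
finger_force: 0.0
```

Run:
```python
from chk import *
chk('c3',[])
diff('topD','pics/l3_top.png','pics/c3_t.png',(357,210,395,247));diff('sideD','pics/l3_side.png','pics/c3_s.png',(312,250,340,292))
rows(.4835,-.273,.20,150.4)
```

```text
[(0.75, [250, 190, 268, 210]), (0.7, [232, 204, 251, 221]), (0.59, [364, 214, 382, 236]), (0.56, [211, 211, 225, 221]), (0.55, [352, 252, 372, 272])]
[(0.81, [312, 236, 334, 271]), (0.61, [262, 253, 281, 283]), (0.5, [281, 173, 286, 187])]
topD 0 
sideD 0 
delta world [-0.0472 -0.525  -0.0713] yaw now 97.0
tool total -0.5153 -0.1109 0.0713 roll -0.932
```

Emit:
play_rows:
  targets:
    - [-0.02, -0.0043, 0, 0]
    - [-0.0381, -0.0082, 0, 0]
    - [-0.0381, -0.0082, 0, 0]
    - [-0.0381, -0.0082, 0, 0]
    - [-0.0381, -0.0082, 0, 0]
    - [-0.0381, -0.0082, 0, 0]
    - [-0.0381, -0.0082, 0, 0]
    - [-0.0381, -0.0082, 0, 0]
    - [-0.0381, -0.0082, 0, 0]
    - [-0.0381, -0.0082, 0, 0]
    - [-0.0381, -0.0082, 0, 0]
    - [-0.0381, -0.0082, 0, 0]
  grip: 0.05

```text
time_s: 40.05
tcp_pos: [0.4896, -0.1968, 0.4244]
ee_rot: [-179.9, -0.1, 97.0]
wrist_force: [1.1, 0.4, 0.5]
opening: 0.0496
finger_force: 0.0
```

Emit:
play_rows:
  targets:
    - [-0.0381, -0.0082, 0, 0]
    - [-0.0381, -0.0082, 0, 0]
    - [0, 0, 0.009, -0.1165]
    - [0, 0, 0.009, -0.1165]
    - [0, 0, 0.009, -0.1165]
    - [0, 0, 0.009, -0.1165]
    - [0, 0, 0.009, -0.1165]
    - [0, 0, 0.009, -0.1165]
    - [0, 0, 0.009, -0.1165]
    - [0, 0, 0.009, -0.1165]
    - [0, 0, 0, 0]
    - [0, 0, 0, 0]

```text
time_s: 41.05
tcp_pos: [0.4831, -0.2728, 0.3523]
ee_rot: [-180.0, -0.2, 150.2]
wrist_force: [0.6, -0.8, -0.1]
opening: 0.0502
finger_force: 0.0
```

Run:
```python
from look import *
both('l8',(320,160,395,247),(287,190,362,280),5.2,cans=[(.4835,-.273,-2.087,.04)])
diff=0
rows(.4835,-.273,.12,150.4)
c=cv2.imread('pics/c3_t.png');s=cv2.imread('pics/l8_top.png')
o=np.zeros((600,800,3),np.uint8)
a=cv2.imread('pics/l8.png')[:300+90,394:788];o[:300,:394]=a[100:400]if a.shape[0]>=400 else a[-300:]
cans=[]
o[300:600,:400]=overlay('top',s,(170,170,270,245),0,4,CH,[(*w(CH,[(0,y,0)])[0][:2],CH[2],.008) for y in(-.11,-.037,.037)])
o[:,400:]=overlay('side',cv2.imread('pics/l8_side.png'),(238,125,338,275),0,4,CH,[(*w(CH,[(0,y,0)])[0][:2],CH[2],.008) for y in(-.11,-.037,.037)])
cv2.imwrite('pics/l8v.png',o)
print(back('top',np.array([259,200.]),.05),w(CH,[(0,-.11,.05)]),proj('top',w(CH,[(0,-.11,.05)])))
```

```text
[ 0.48305751 -0.27280134  0.3522814 ] [-1.79974729e+02 -1.76877018e-01  1.50195846e+02] [  6.8  22.   24.  109.3 -11.2  51.2  96.5]
delta world [-0.0001 -0.     -0.0785] yaw now 150.2
tool total 0.0 -0.0001 0.0785 roll -0.003
[0.57831898 0.11300538] [[0.54823387 0.10539897 0.05      ]] [[261.31383343 208.52284947]]
```

View pics/l8v.png

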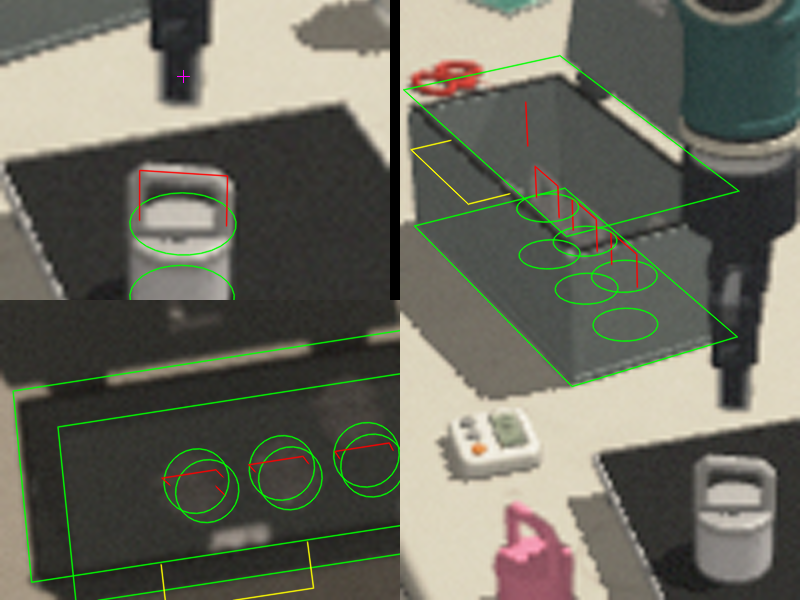

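Emit:
play_rows:
  targets:
    - [0, 0, 0.0196, 0]
    - [0, 0, 0.0196, 0]
    - [0, 0, 0.0196, 0]
    - [0, 0, 0.0196, 0]
    - [0, 0, 0, 0]

```text
time_s: 41.57
tcp_pos: [0.4827, -0.2719, 0.2724]
ee_rot: [-180.0, -0.3, 150.3]
wrist_force: [-0.4, 0.4, -0.3]
opening: 0.0499
finger_force: 0.0
```

Emit:
play_rows:
  targets:
    - [0, 0, 0, 0]
    - [0, 0, 0, 0]
    - [0, 0, 0, 0]
    - [0, 0, 0, 0]
    - [0, 0, 0, 0]
    - [0, 0, 0, 0]
    - [0, 0, 0, 0]
  grip: 0.0
  squeeze: 60

```text
time_s: 42.15
tcp_pos: [0.4841, -0.2736, 0.2766]
ee_rot: [180.0, 0.2, 150.4]
wrist_force: [0.1, -2.0, 6.8]
opening: 0.0079
finger_force: 58.7
```

Emit:
play_rows:
  targets:
    - [0, 0, -0.01, 0]
    - [0, 0, -0.02, 0]
    - [0, 0, -0.025, 0]
    - [0, 0, -0.025, 0]
    - [0, 0, -0.025, 0]
    - [0, 0, -0.025, 0]
    - [0, 0, -0.025, 0]
    - [0, 0, -0.015, 0]
    - [0, 0, 0, 0]

```text
time_s: 42.9
tcp_pos: [0.4838, -0.2732, 0.4488]
ee_rot: [179.9, 0.3, 150.4]
wrist_force: [-0.3, 0.1, -2.3]
opening: 0.0079
finger_force: 58.6
```

```bash
python3 -c "
from h import *
slot(.0,.11,.29)"
```

```text
[0.5218 0.3238]
delta world [ 0.0379  0.597  -0.0038] yaw now 150.4
tool total 0.2619 0.5378 0.0038 roll 0.932
```

Emit:
play_rows:
  targets:
    - [0.0066, 0.0135, 0, 0]
    - [0.0131, 0.0269, 0, 0]
    - [0.0131, 0.0269, 0, 0]
    - [0.0131, 0.0269, 0, 0]
    - [0.0131, 0.0269, 0, 0]
    - [0.0131, 0.0269, 0, 0]
    - [0.0131, 0.0269, 0, 0]
    - [0.0131, 0.0269, 0, 0]
    - [0.0131, 0.0269, 0, 0]
    - [0.0131, 0.0269, 0, 0]

```text
time_s: 43.73
tcp_pos: [0.5007, 0.0124, 0.4438]
ee_rot: [-179.9, -0.1, 150.4]
wrist_force: [1.0, 0.8, -2.5]
opening: 0.0082
finger_force: 58.6
```

Emit:
play_rows:
  targets:
    - [0.0131, 0.0269, 0, 0]
    - [0.0131, 0.0269, 0, 0]
    - [0.0131, 0.0269, 0, 0]
    - [0.0131, 0.0269, 0, 0]
    - [0.0131, 0.0269, 0, 0]
    - [0.0131, 0.0269, 0, 0]
    - [0.0131, 0.0269, 0, 0]
    - [0.0131, 0.0269, 0, 0]
    - [0.0131, 0.0269, 0, 0]
    - [0.0131, 0.0269, 0, 0]
    - [0.0066, 0.0135, 0, 0]
    - [0, 0, 0, 0]

```text
time_s: 44.73
tcp_pos: [0.5198, 0.3287, 0.4432]
ee_rot: [-179.9, -0.2, 150.8]
wrist_force: [-1.1, 0.7, -3.3]
opening: 0.0078
finger_force: 58.6
```

Emit:
play_rows:
  targets:
    - [0, 0, 0, 0.0932]
    - [0, 0, 0, 0.0932]
    - [0, 0, 0, 0.0932]
    - [0, 0, 0, 0.0932]
    - [0, 0, 0, 0.0932]
    - [0, 0, 0, 0.0932]
    - [0, 0, 0, 0.0932]
    - [0, 0, 0, 0.0932]
    - [0, 0, 0, 0.0932]
    - [0, 0, 0, 0.0932]
    - [0, 0, 0, 0]
    - [0, 0, 0, 0]

```text
time_s: 45.73
tcp_pos: [0.5214, 0.3234, 0.4444]
ee_rot: [-179.9, 0.1, 97.1]
wrist_force: [-0.9, 0.3, -3.1]
opening: 0.0078
finger_force: 58.6
```

```bash
python3 -c "
from h import *
slot(.0,.11,.092)"
```

```text
[0.5218 0.3238]
delta world [ 0.0004  0.0004 -0.1974] yaw now 97.1
tool total 0.0003 0.0005 0.1974 roll 0.002
```

Emit:
play_rows:
  targets:
    - [0, 0, 0.015, 0]
    - [0, 0, 0.021, 0]
    - [0, 0, 0.021, 0]
    - [0, 0, 0.021, 0]
    - [0, 0, 0.021, 0]
    - [0, 0, 0.021, 0]
    - [0, 0, 0.021, 0]
    - [0, 0, 0.02, 0]
    - [0, 0, 0.015, 0]
    - [0, 0, 0.01, 0]
    - [0, 0, 0, 0]

```text
time_s: 46.65
tcp_pos: [0.5207, 0.3236, 0.2567]
ee_rot: [-179.8, 0.1, 97.1]
wrist_force: [-0.5, 0.8, -2.7]
opening: 0.0075
finger_force: 58.6
```

Emit:
play_rows:
  targets:
    - [0, 0, 0.004, 0]
    - [0, 0, 0.003, 0]
    - [0, 0, 0.002, 0]
    - [0, 0, 0.0015, 0]
    - [0, 0, 0.0015, 0]
    - [0, 0, 0, 0]
    - [0, 0, 0, 0]

```text
time_s: 47.23
tcp_pos: [0.5215, 0.3245, 0.2474]
ee_rot: [180.0, -0.0, 97.0]
wrist_force: [-0.6, -0.0, -2.2]
opening: 0.008
finger_force: 58.6
```

Emit:
play_rows:
  targets:
    - [0, 0, 0.0015, 0]
    - [0, 0, 0.0015, 0]
    - [0, 0, 0.001, 0]
    - [0, 0, 0, 0]
    - [0, 0, 0, 0]

```text
time_s: 47.65
tcp_pos: [0.5216, 0.3247, 0.2447]
ee_rot: [180.0, -0.1, 97.0]
wrist_force: [-2.8, -1.1, 8.7]
opening: 0.0075
finger_force: 59.7
```

Emit:
play_rows:
  targets:
    - [0, 0, 0, 0]
    - [0, 0, 0, 0]
    - [0, 0, 0, 0]
    - [0, 0, -0.01, 0]
    - [0, 0, -0.035, 0]
    - [0, 0, -0.035, 0]
    - [0, 0, -0.035, 0]
    - [0, 0, -0.035, 0]
    - [0, 0, -0.035, 0]
    - [0, 0, -0.035, 0]
    - [0, 0, -0.035, 0]
    - [0, 0, -0.035, 0]
  grip: 0.035

```text
time_s: 48.65
tcp_pos: [0.521, 0.324, 0.5359]
ee_rot: [180.0, -0.0, 97.0]
wrist_force: [1.5, 1.1, 0.2]
opening: 0.035
finger_force: 0.0
```

Emit:
play_rows:
  targets:
    - [-0.035, 0, 0, 0]
    - [-0.035, 0, 0, 0]
    - [-0.035, 0, 0, 0]
    - [-0.035, 0, 0, 0]
    - [-0.035, 0, 0, 0]
    - [-0.035, 0, 0, 0]
    - [-0.035, 0, 0, 0]
    - [-0.035, 0, 0, 0]
    - [-0.035, 0, 0, 0]
    - [-0.035, 0, 0, 0]
    - [0, 0, 0, 0]

```text
time_s: 49.57
tcp_pos: [0.5636, -0.0314, 0.5345]
ee_rot: [179.9, 0.2, 96.3]
wrist_force: [-0.4, -0.6, 0.3]
opening: 0.0352
finger_force: 0.0
```

Run:
```python
from chk import *
chk('c4',[])
cans=[(*w(CH,[(0,y,0)])[0][:2],CH[2],.008) for y in(-.11,-.037,.037,.11)]
g=lambda f:(255*(cv2.imread(f)/255.)**.5).astype(np.uint8)
a=overlay('top',g('pics/c4_t.png'),(165,145,285,252),0,4.4,CH,cans)
b=overlay('top',g('pics/c4_t.png'),(165,145,285,252),0,4.4,None,[])
o=np.vstack([a[60:360],b[60:360]]);cv2.imwrite('pics/c4v.png',o)
```

```text
[(0.77, [248, 190, 268, 212]), (0.69, [188, 212, 208, 231]), (0.6, [353, 256, 371, 273]), (0.58, [229, 205, 247, 221]), (0.46, [210, 211, 222, 225])]
[(0.91, [265, 252, 280, 283]), (0.59, [271, 166, 278, 184])]
```

View pics/c4v.png

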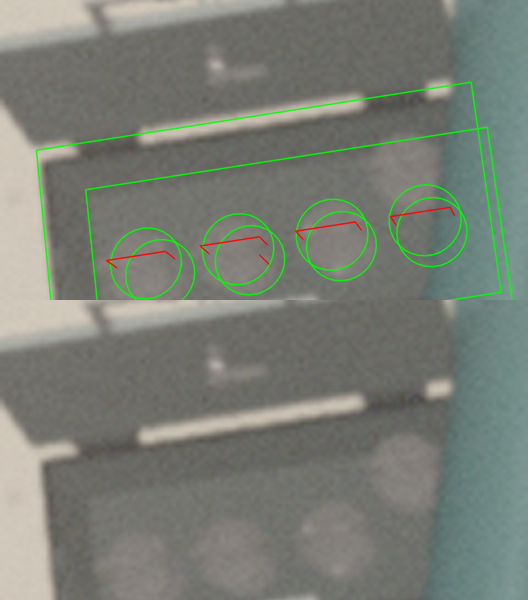

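```bash
python3 -c "
from h import *
CHi=lambda p:w([0,0,-CH[2]],[(p[0]-CH[0],p[1]-CH[1],0)])[0]
print(CHi(back('top',np.array([257,197.3]),.04)))
rows(.657,.231,.405,97)"
```

```text
[ 0.04366841 -0.09958516  0.        ]
delta world [0.093  0.253  0.0266] yaw now 97.1
tool total 0.2396 0.1234 -0.0266 roll 0.001
```

Emit:
play_rows:
  targets:
    - [0, 0, -0.0266, 0]
    - [0.024, 0.0123, 0, 0]
    - [0.024, 0.0123, 0, 0]
    - [0.024, 0.0123, 0, 0]
    - [0.024, 0.0123, 0, 0]
    - [0.024, 0.0123, 0, 0]
    - [0.024, 0.0123, 0, 0]
    - [0.024, 0.0123, 0, 0]
    - [0.024, 0.0123, 0, 0]
    - [0.024, 0.0123, 0, 0]
    - [0.024, 0.0123, 0, 0]
    - [0, 0, 0, 0]
  grip: 0.045

```text
time_s: 50.77
tcp_pos: [0.6561, 0.2393, 0.558]
ee_rot: [-179.9, -0.2, 97.6]
wrist_force: [-1.0, 1.4, -1.1]
opening: 0.0447
finger_force: 0.0
```

Emit:
play_rows:
  targets:
    - [0, 0, 0.015, 0]
    - [0, 0, 0.015, 0]
    - [0, 0, 0.015, 0]
    - [0, 0, 0.015, 0]
    - [0, 0, 0.013, 0]
    - [0, 0, 0, 0]
    - [0, 0, 0, 0]

```text
time_s: 51.35
tcp_pos: [0.6565, 0.2312, 0.4863]
ee_rot: [-179.9, 0.0, 97.1]
wrist_force: [0.1, -0.1, 0.8]
opening: 0.0451
finger_force: 0.0
```

Emit:
play_rows:
  targets:
    - [0, 0, 0, 0]
    - [0, 0, 0, 0]
    - [0, 0, 0, 0]
    - [0, 0, 0, 0]
    - [0, 0, 0, 0]
    - [0, 0, 0, 0]
  grip: 0.0
  squeeze: 20

```text
time_s: 51.85
tcp_pos: [0.6572, 0.2303, 0.488]
ee_rot: [179.9, -0.0, 97.0]
wrist_force: [1.5, 0.4, 4.0]
opening: 0.0089
finger_force: 19.8
```

```bash
python3 -c "
import numpy as np
t=np.linspace(1.75,0.02,31);y=.204*(1-np.cos(t));z=-.204*np.sin(t)
r=[[0,float(round(a,4)),float(round(b,4)),0] for a,b in zip(np.diff(y),np.diff(z))]
for i in (0,10,20):print(r[i:i+10]);
print(t[[10,20]],sum(q[1] for q in r),sum(q[2] for q in r))"
```

```text
[[0, -0.0116, -0.0018, 0], [0, -0.0117, -0.0011, 0], [0, -0.0118, -0.0004, 0], [0, -0.0118, 0.0003, 0], [0, -0.0117, 0.0009, 0], [0, -0.0117, 0.0016, 0], [0, -0.0115, 0.0023, 0], [0, -0.0114, 0.0029, 0], [0, -0.0112, 0.0036, 0], [0, -0.011, 0.0042, 0]]
[[0, -0.0107, 0.0049, 0], [0, -0.0104, 0.0055, 0], [0, -0.0101, 0.0061, 0], [0, -0.0097, 0.0066, 0], [0, -0.0093, 0.0072, 0], [0, -0.0089, 0.0077, 0], [0, -0.0084, 0.0082, 0], [0, -0.0079, 0.0087, 0], [0, -0.0074, 0.0091, 0], [0, -0.0069, 0.0095, 0]]
[[0, -0.0063, 0.0099, 0], [0, -0.0057, 0.0103, 0], [0, -0.0051, 0.0106, 0], [0, -0.0045, 0.0109, 0], [0, -0.0039, 0.0111, 0], [0, -0.0032, 0.0113, 0], [0, -0.0026, 0.0115, 0], [0, -0.0019, 0.0116, 0], [0, -0.0013, 0.0117, 0], [0, -0.0006, 0.0117, 0]]
[1.17333333 0.59666667] -0.2402 0.1966
```

Emit:
play_rows:
  targets:
    - [0, -0.0116, -0.0018, 0]
    - [0, -0.0117, -0.0011, 0]
    - [0, -0.0118, -0.0004, 0]
    - [0, -0.0118, 0.0003, 0]
    - [0, -0.0117, 0.0009, 0]
    - [0, -0.0117, 0.0016, 0]
    - [0, -0.0115, 0.0023, 0]
    - [0, -0.0114, 0.0029, 0]
    - [0, -0.0112, 0.0036, 0]
    - [0, -0.011, 0.0042, 0]

```text
time_s: 52.68
tcp_pos: [0.5418, 0.2159, 0.4742]
ee_rot: [180.0, 0.0, 97.0]
wrist_force: [0.2, -0.5, 1.6]
opening: 0.0087
finger_force: 20.4
```

Emit:
play_rows:
  targets:
    - [0, -0.0107, 0.0049, 0]
    - [0, -0.0104, 0.0055, 0]
    - [0, -0.0101, 0.0061, 0]
    - [0, -0.0097, 0.0066, 0]
    - [0, -0.0093, 0.0072, 0]
    - [0, -0.0089, 0.0077, 0]
    - [0, -0.0084, 0.0082, 0]
    - [0, -0.0079, 0.0087, 0]
    - [0, -0.0074, 0.0091, 0]
    - [0, -0.0069, 0.0095, 0]
    - [0, 0, 0, 0]

```text
time_s: 53.6
tcp_pos: [0.4518, 0.2048, 0.3987]
ee_rot: [-179.8, 0.1, 97.0]
wrist_force: [-0.8, -2.0, -2.3]
opening: 0.0094
finger_force: 20.1
```

Emit:
play_rows:
  targets:
    - [0, -0.0063, 0.0099, 0]
    - [0, -0.0057, 0.0103, 0]
    - [0, -0.0051, 0.0106, 0]
    - [0, -0.0045, 0.0109, 0]
    - [0, -0.0039, 0.0111, 0]
    - [0, -0.0032, 0.0113, 0]
    - [0, -0.0026, 0.0115, 0]
    - [0, -0.0019, 0.0116, 0]
    - [0, -0.0013, 0.0117, 0]
    - [0, 0, 0, 0]
    - [0, 0, 0, 0]

```text
time_s: 54.52
tcp_pos: [0.4191, 0.2008, 0.3016]
ee_rot: [-179.9, 0.1, 97.0]
wrist_force: [-1.0, -2.1, -3.1]
opening: 0.0089
finger_force: 20.2
```

Emit:
play_rows:
  targets:
    - [0, 0, 0.005, 0]
    - [0, 0, 0.004, 0]
    - [0, 0, 0.003, 0]
    - [0, 0, 0, 0]
    - [0, 0, 0, 0]

```text
time_s: 54.93
tcp_pos: [0.4187, 0.2007, 0.2901]
ee_rot: [-179.9, 0.0, 97.0]
wrist_force: [-4.9, -5.3, 4.8]
opening: 0.009
finger_force: 21.0
```

Emit:
play_rows:
  targets:
    - [0, 0, 0, 0]
    - [0, 0, 0, 0]
    - [0, 0, 0, 0]
    - [0, 0, 0, 0]
    - [0, 0, -0.02, 0]
    - [0, 0, -0.025, 0]
    - [0, 0, -0.025, 0]
    - [0, 0, -0.025, 0]
  grip: 0.03

```text
time_s: 55.6
tcp_pos: [0.4192, 0.2011, 0.3861]
ee_rot: [180.0, -0.0, 97.0]
wrist_force: [0.4, 0.6, -0.8]
opening: 0.03
finger_force: 0.0
```

Emit:
play_rows:
  targets:
    - [0, 0.0212, 0, 0]
    - [0, 0.0212, 0, 0]
    - [0, 0.0212, 0, 0]
    - [0, 0.0212, 0, 0]
    - [0, 0, 0, 0]
    - [0, 0, 0, 0]
  grip: 0.045

```text
time_s: 56.1
tcp_pos: [0.5039, 0.2114, 0.3846]
ee_rot: [180.0, 0.0, 97.0]
wrist_force: [-1.0, 0.5, -0.4]
opening: 0.0449
finger_force: 0.0
```

Run:
```python
from look import *
both('l9',(165,160,285,262),(235,105,310,205),4,ch=CH)
rows(.503,.2105,.184,97)
```

```text
[0.50389594 0.21141322 0.38463265] [1.79993033e+02 2.34612491e-02 9.69637780e+01] [-42.9  18.4  20.2 108.7  -7.7  54.2 -12.1]
delta world [ 0.0003 -0.0009 -0.0456] yaw now 97.0
tool total -0.0009 0.0002 0.0456 roll 0.0
```

View pics/l9.png

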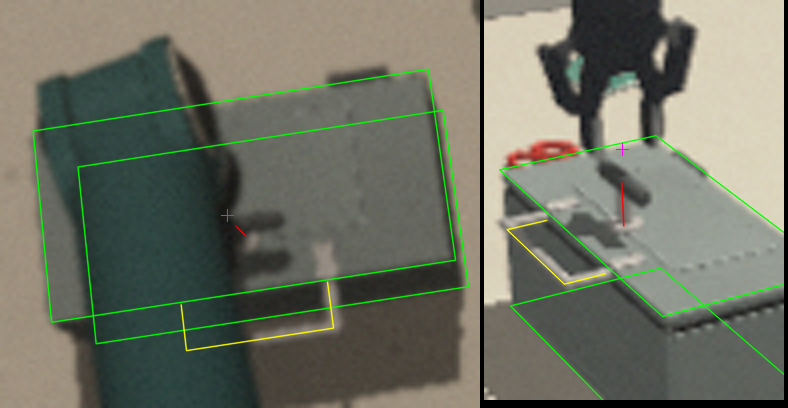

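Emit:
play_rows:
  targets:
    - [0, 0, 0.0153, 0]
    - [0, 0, 0.0153, 0]
    - [0, 0, 0.0153, 0]
    - [0, 0, 0, 0]
    - [0, 0, 0, 0]

```text
time_s: 56.62
tcp_pos: [0.5025, 0.2115, 0.3388]
ee_rot: [-179.9, 0.0, 97.0]
wrist_force: [0.3, -0.1, 0.0]
opening: 0.0452
finger_force: 0.0
```

Emit:
play_rows:
  targets:
    - [0, 0, 0, 0]
    - [0, 0, 0, 0]
    - [0, 0, 0, 0]
    - [0, 0, 0, 0]
    - [0, 0, 0, 0]
    - [0, 0, 0, 0]
  grip: 0.0
  squeeze: 40

```text
time_s: 57.12
tcp_pos: [0.5026, 0.2115, 0.3395]
ee_rot: [-179.9, -0.0, 97.0]
wrist_force: [-5.0, -1.1, 6.5]
opening: 0.0136
finger_force: 42.3
```

Emit:
play_rows:
  targets:
    - [0, 0, 0, 0.07]
    - [0, 0, 0, 0.07]
    - [0, 0, 0, 0.07]
    - [0, 0, 0, 0.07]
    - [0, 0, 0, 0.07]
    - [0, 0, 0, 0.07]
    - [0, 0, 0, 0.07]
    - [0, 0, 0, 0.07]
    - [0, 0, 0, 0.07]
    - [0, 0, 0, 0.07]
    - [0, 0, 0, 0]

```text
time_s: 58.03
tcp_pos: [0.5026, 0.2115, 0.3395]
ee_rot: [-179.9, 0.1, 56.8]
wrist_force: [-6.3, -1.1, 5.7]
opening: 0.0129
finger_force: 42.2
```

Emit:
play_rows:
  targets:
    - [0, 0, 0, 0.07]
    - [0, 0, 0, 0.07]
    - [0, 0, 0, 0.07]
    - [0, 0, 0, 0.07]
    - [0, 0, 0, 0.07]
    - [0, 0, 0, 0.07]
    - [0, 0, 0, 0.07]
    - [0, 0, 0, 0.07]
    - [0, 0, 0, 0.07]
    - [0, 0, 0, 0.07]
    - [0, 0, 0, 0.07]
    - [0, 0, 0, 0]

```text
time_s: 59.03
tcp_pos: [0.5023, 0.2115, 0.3384]
ee_rot: [180.0, 0.2, 12.7]
wrist_force: [-4.9, -0.2, -0.1]
opening: 0.0132
finger_force: 41.3
```

Emit:
play_rows:
  targets:
    - [0, 0, 0, 0.04]
    - [0, 0, 0, 0.04]
    - [0, 0, 0, 0]
    - [0, 0, 0, 0]
    - [0, 0, 0, 0]

```text
time_s: 59.45
tcp_pos: [0.5023, 0.2115, 0.3384]
ee_rot: [180.0, 0.2, 8.3]
wrist_force: [-5.1, -0.4, -0.6]
opening: 0.0132
finger_force: 41.3
```

```bash
python3 -c "
from h import *
s=bot.sense();print(s['torque'],s['qpos'].round(1),s['ee_rot'])"
```

```text
[-0.33511444  0.90044248 -0.0974043 ] [-57.9  24.8  39.9 112.  -20.4  50.5 -89. ] [179.98443353   0.19180271   8.28004755]
```

Emit:
play_rows:
  targets:
    - [0, 0, 0, 0.03]
    - [0, 0, 0, 0.03]
    - [0, 0, 0, 0.02]
    - [0, 0, 0, 0]
    - [0, 0, 0, 0]

```text
time_s: 59.87
tcp_pos: [0.5022, 0.2118, 0.3384]
ee_rot: [179.9, 0.2, 3.9]
wrist_force: [-4.8, -1.1, 0.2]
opening: 0.0134
finger_force: 55.7
```

```bash
python3 -c "
from h import *
s=bot.sense();print(s['torque'],s['ee_rot'])"
```

```text
[-0.39435149  1.24586251  1.33192589] [179.9067099    0.18944149   3.94863905]
```

Emit:
play_rows:
  targets:
    - [0, 0, 0, 0]
    - [0, 0, 0, 0]
    - [0, 0, 0, 0]
    - [0, 0, 0, 0]
    - [0, 0, -0.02, 0]
    - [0, 0, -0.03, 0]
    - [0, 0, -0.03, 0]
    - [0, 0, -0.03, 0]
    - [0, 0, -0.03, 0]
  grip: 0.045

```text
time_s: 60.62
tcp_pos: [0.5034, 0.211, 0.4807]
ee_rot: [-180.0, -0.1, 3.6]
wrist_force: [0.6, 1.4, 0.1]
opening: 0.045
finger_force: 0.0
```

Emit:
play_rows:
  targets:
    - [0, 0.03, 0, 0]
    - [0, 0.03, 0, 0]
    - [0, 0.03, 0, 0]
    - [0, 0.03, 0, 0]
    - [0, 0.03, 0, 0]
    - [0, 0.03, 0, 0]
    - [0, 0.03, 0, 0]
    - [0, 0.03, 0, 0]
    - [0, 0, 0, 0]
    - [0, 0, 0, 0]

```text
time_s: 61.45
tcp_pos: [0.5184, -0.0303, 0.4794]
ee_rot: [-180.0, -0.1, 3.3]
wrist_force: [-0.4, 0.7, -0.3]
opening: 0.0449
finger_force: 0.0
```

Run:
```python
from look import *
both('l10',(165,160,285,262),(235,105,310,205),4)
```

```text
[ 0.51837956 -0.0302619   0.47942439] [-1.79992101e+02 -7.58080966e-02  3.33998429e+00] [-45.8  12.2  53.3 107.6 -10.8  65.4 -75.3]
```

View pics/l10.png

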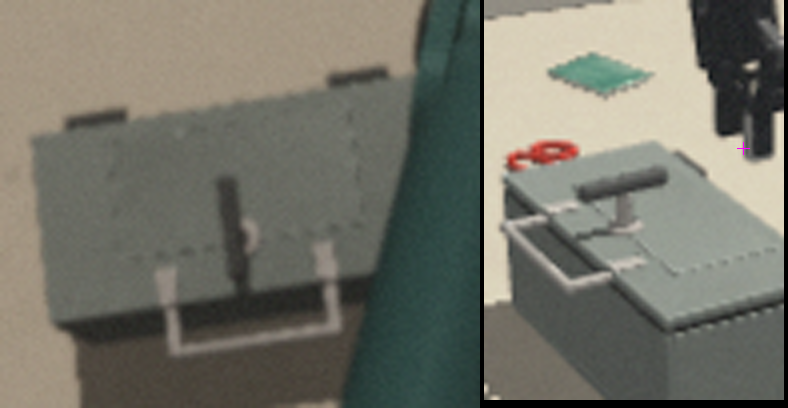

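The lid is shut, and the T-bar lies along the chest's x axis, perpendicular to the pull bar (top view, from about (225,180) to (240,288)). The gripper is clear of everything.

```bash
python3 -c "
from workcell import bot
print(bot.hand_in())"
```

```text
the job is handed in; nothing more can be done
None
```

I handed the job in at about 61 s. All four canisters are on the chest floor, the lid is shut and the T-handle is turned to its stop. No verdict came back; one canister was knocked about 4 cm towards the hinge side after I set it down, but it looked upright and within limits when I checked before closing the lid.

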